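Ballast for the model dory: weigh two slugs and fit the heavier

TASK

The model dory needs the heavier of the two grey slugs as ballast, but they look alike: set one on each pan of the balance, let go and let the beam come to rest to see which side drops. Then lay the heavier slug flat on the ballast bed in the boat, between the two floor frames, on the dark centre line and lengthwise along it, and put the lighter one in the empty half of the metal tray. Set the slugs down rather than dropping them, and leave the other things on the bench where they are.

Things in the scene. Friction and masses are not known exactly. Their poses are not given: they have to be found in the camera images.
- slug_a_mid (a point): one of two look-alike dull grey cast slugs: a bar 60 mm long (x), 22 mm wide (y), 18 mm high (z), lying flat. The point is its centre, 9 mm above what it lies on. One is lead, the other a lighter zinc alloy; which is heavier cannot be seen. 150 to 275 g; they differ by at least 50 g
- slug_b_mid (a point): the other of the two look-alike dull grey cast slugs: a bar 60 mm long (x), 22 mm wide (y), 18 mm high (z), lying flat. The point is its centre, 9 mm above what it lies on. One is lead, the other a lighter zinc alloy; which is heavier cannot be seen. 150 to 275 g; they differ by at least 50 g
- pan_left_top (a point): centre of the upper face of the balance's left pan (left as the arm sees it). Round steel pan, flat for 47 mm round the centre, then a rim turned up 5 mm, 120 mm across in all. Axes: x away from the arm, y from right to left pan, z up. It stays level, 130 mm above the bench when the beam is level, and moves up or down by up to 12 mm as the beam tips: read its height when needed
- pan_right_top (a point): the same for the right pan, 200 mm from the left one. All between the pans is lower than their rims. The balance's blue base, 105 x 270 mm, is fixed to the bench
- beam (a joint): tilt of the balance beam in rad: 0 level (empty), positive when the left pan is down, negative when the right pan is down; stops at +-0.12. Well damped: with a slug on each pan it comes to rest on a stop within about 1.5 s
- ballast_bed (a point): middle of the ballast bed on the model dory's flat inner bottom, 30 mm above the bench, between two dark floor frames 16 mm high, 120 mm apart. x along the keel to the bow (thin dark line), y across. Inside width 84 mm at the bottom, sides flare to 145 mm at the gunwale, 56 mm above the bed. Thwarts, no higher, 140 mm fore and aft. Boat 490 mm long, fixed; bow 90 mm above the bed
- tray_empty_half (a point): middle of the floor of the empty half of the plywood metal tray, 7 mm above the bench. This half is 114 mm (x) by 136 mm (y) inside; its walls rise 35 mm above the floor. The other half, to +x, holds old castings. The tray does not move
- sanding_block: cork sanding block, 90 x 55 x 32 mm, lying on the bench between the slugs; to be left where it is (origin: middle of its underside)
- pencil: flat red carpenter's pencil, 178 x 12 x 8 mm, lying crosswise between slugs and balance; to be left where it is (origin: middle of its underside)
- weight_200: brass knob weight, 34 mm wide, 49 mm tall, behind the balance; to be left where it is (origin: middle of its underside)
- weight_100: brass knob weight, 27 mm wide, 39 mm tall, behind the balance; to be left where it is (origin: middle of its underside)
- varnish_tin: varnish tin, 86 mm wide, 110 mm tall, at the left edge of the bench; to be left where it is (origin: middle of its underside)
- glue_bottle: white glue bottle, 60 mm wide, 170 mm tall, at the back of the bench; to be left where it is (origin: middle of its underside)
- mallet: wooden mallet lying at the right edge of the bench, about 230 mm long, 68 mm high; to be left where it is (origin: middle of its underside)
- block_plane: small iron block plane, 165 x 50 x 50 mm, at the left edge of the bench; to be left where it is (origin: middle of its underside)
There are look-alikes about, which are no part of the job. What is shaped like the part that bears slug_a_mid but blue or orange is not meant.

How it is judged:
On the way:
1. one slug lies on each pan, both let go, and the beam rests with the heavier side down ((((horizontal distance between slug_a_mid and pan_left_top below 0.05 m and z of slug_a_mid in the frame of pan_left_top between 0.004 and 0.016 m) and (horizontal distance between slug_b_mid and pan_right_top below 0.05 m and z of slug_b_mid in the frame of pan_right_top between 0.004 and 0.016 m)) or ((horizontal distance between slug_b_mid and pan_left_top below 0.05 m and z of slug_b_mid in the frame of pan_left_top between 0.004 and 0.016 m) and (horizontal distance between slug_a_mid and pan_right_top below 0.05 m and z of slug_a_mid in the frame of pan_right_top between 0.004 and 0.016 m))) and (value of joint beam above 0.09 rad or value of joint beam below -0.09 rad) and contact force between the fingers and slug_a below 0.1 N and contact force between the fingers and slug_b below 0.1 N and velocity of joint beam between -0.05 and 0.05 rad/s), for 0.3 s.
At the end, for the whole second after the job is handed in: The heavier slug (it presses on the boat with more than 2 N) lies flat on the ballast bed between the floor frames, its centre within 12 mm of the boat's centre line and its length within 15 degrees of it; the lighter slug lies on the floor of the tray's empty half; both are let go and at rest (((x of slug_a_mid in the frame of ballast_bed between -0.03 and 0.03 m and y of slug_a_mid in the frame of ballast_bed between -0.012 and 0.012 m and z of slug_a_mid in the frame of ballast_bed between 0.004 and 0.015 m and angle between the x axis of slug_a_mid and the x axis of ballast_bed, either way round below 0.26 rad and contact force between slug_a and boat above 2 N and x of slug_b_mid in the frame of tray_empty_half between -0.056 and 0.056 m and y of slug_b_mid in the frame of tray_empty_half between -0.067 and 0.067 m and z of slug_b_mid in the frame of tray_empty_half between 0.004 and 0.018 m) or (x of slug_b_mid in the frame of ballast_bed between -0.03 and 0.03 m and y of slug_b_mid in the frame of ballast_bed between -0.012 and 0.012 m and z of slug_b_mid in the frame of ballast_bed between 0.004 and 0.015 m and angle between the x axis of slug_b_mid and the x axis of ballast_bed, either way round below 0.26 rad and contact force between slug_b and boat above 2 N and x of slug_a_mid in the frame of tray_empty_half between -0.056 and 0.056 m and y of slug_a_mid in the frame of tray_empty_half between -0.067 and 0.067 m and z of slug_a_mid in the frame of tray_empty_half between 0.004 and 0.018 m)) and linear speed of each of slug_a, slug_b below 0.03 m/s and contact force between the fingers and slug_a below 0.1 N and contact force between the fingers and slug_b below 0.1 N); the robot touches nothing.
It fails at once if a bystander on the bench is shifted by more than 30 mm (distance of any of sanding_block, pencil, weight_200, weight_100, varnish_tin, glue_bottle, mallet, block_plane from where it was at the start of the episode above 0.03 m).
It fails at once if a slug is dropped or thrown (falls free from more than about 25 mm) ((linear speed of slug_a above 0.7 m/s and contact force between the fingers and slug_a below 0.1 N) or (linear speed of slug_b above 0.7 m/s and contact force between the fingers and slug_b below 0.1 N)).
It also fails if it takes over 72 s, if anything falls off the work surface, if the arm or the gripper's body presses on something with over 40 N, if the wrist force passes 120 N, or if a joint passes its speed limit or range.

ROBOT

A 6-joint arm with a two-finger parallel gripper is mounted at the origin on the work surface. World frame = base frame: x ahead of the robot, y to its left, z up, the work surface at z = 0. Lengths are in m, angles in rad, forces in N, time in s.
With the tool pointing down it reaches from about 0.3 to 0.875 m from the base axis. Payload 6.4 kg.
Tool frame: the origin (TCP) lies between the finger pads; the fingertips stand 11 mm ahead of it and the grasp point (between the pads) lies 8 mm behind it (ctrl.tcp_to_tips is the y of the fingertips in the tool frame, in m); y points along the fingers, x is the direction in which the jaws open and shut, and the axes are right-handed (so a half turn about y gives the same grasp; the last joint's range is limited). The gripper opens to 85 mm and grips with 20 to 120 N. Pads are 22 mm wide; open, the fingers measure 114 mm over their backs; the gripper's body (76 mm by 85 mm) begins 54 mm behind the grasp point. The pads swing forward as they close: fully open they stand 13 mm farther back than shut.
Start: joints at [0.921, 0.181, 1.607, -0, 1.354, -0.206], TCP at [0.247, 0.519, 0.242] pointing down, gripper open.
Joint ranges: [-2.99, 2.99], [-0.89, 2.07], [0.3, 2.58], [-1.14, 4.28], [0, 2.63], [-3.12, 3.12]. Speed limits (rad/s): [2.57, 2.57, 3.01, 3.14, 3.14, 3.14].

INTERFACE

Orientations are given as a unit quaternion [w, x, y, z].
In Python, from bench import ctrl gives the robot as it stands.
- The arm moves only by the tool apply_moves, never from a script. Its argument "plan" is text: rows parted by semicolons, each of 7 numbers parted by spaces: the shift along the tool's x, y, z each as a share of 0.05 m, from -1 to 1, then the turn, a rotation vector about the tool's x, y, z each as a share of 0.12 rad, from -1 to 1, then the opening, from 0 (shut) to 1 (fully open). In form: dx dy dz wx wy wz claw; .... A call has exactly 5 rows; each row shifts and turns the commanded pose from where the row before left it, along the tool's axes as they then stand; what a row does not reach is not made up. A row lasts 1/10 s, in which the tool goes at most 50 mm and 8.59 degrees, less where a joint would pass 70% of its speed; a pose out of reach is approached as far as the arm can. A call with a number of a shift or a turn outside -1 to 1 is refused whole. A call with a gripper value outside its range is refused whole. The fingers move at their own pace and stop on an object; the grip force is fixed at half the most. Time passes only in rows, so rows that do not move let the fingers close, or fill a call up. It gives the time, the measured TCP pose, the force and the opening at its end, in the units of the state.
- ctrl.get_obs(): the state, without advancing time (a new reading comes with each control period).
- ctrl.camera(name): name is "side" or "top"; returns the picture (400x640x3 uint8, red, green, blue); there is no depth.
- ctrl.get_calibration(name): a dict with "intrinsics" (3x3 intrinsics, pixels), "R" (3x3) and "t" (3): a world point X has camera coordinates R X + t. Camera axes: x right, y down, z forward; pixel columns grow to the right and rows downward; lengths in m; the calibration is good to about 2 mm. A picture is of the moment at which its call begins. get_calibration takes no time and is no camera call.
- ctrl.hand_in(): hands the job in, once; it reports no verdict.
Trained networks look in the newest picture that a camera, given by its name, has taken for a name from the list of things; names that differ only in an ending like _2 or _b are one class to them, and where a whole thing is asked for, a point or a joint stands for the part that bears it (a point fixed in the world has none). Each returns a list of dicts, best first, with "score" (0 to 1); they miss things now and then, are a little off and sometimes report something else, mostly with a low value. They report only what shows in the picture. A call takes as long as a camera call. They do not tell look-alikes from the thing itself.
- ctrl.recognise(camera, target): "point" ([x, y, z] in m, in world coordinates, good to about 4 mm: the middle of the surface that is visible of it).
The state is a dict: "time_s": time; "q": joint angles; "dq": joint speeds; "joint_efforts": joint torques, N m; "eef_pos": TCP position; "eef_rot": TCP orientation; "wrist_force": force on the tool from outside, world axes, zero at the start; "torque": the same for the moment, N m; "opening": opening from 0.0 (shut) to 1.0 (fully open).
Only numpy, scipy, OpenCV 4.12 (cv2) and the standard library are available. Lean on these libraries where they do the work, as an engineer would, in place of code of your own. Each camera call takes 0.05 s, during which the arm holds its last target.

## Working session

There is one attempt and no reset: what is moved stays moved. The work goes in short steps, Python scripts to look and compute and a tool call to move; the robot and the scene stay as the last step left them, time stands still between calls to the robot, and variables do not carry over. Pictures are saved under pics/ and viewed, and the job is handed in when it is done.

Besides the shell and the picture viewer there is one more tool, called after "Emit:" as name(argument=value, ...) on one line, values as JSON. apply_moves: Moves the arm, as the interface text tells. Shift numbers are shares of 0.05 m and turn numbers shares of 0.12 rad, none past 1 either way. Its arguments: {"type":"object","properties":{"plan":{"type":"string"}},"required":["plan"]}

```bash
ls; mkdir -p pics; cat > h.py <<'E'
from bench import ctrl
import numpy as np, cv2
from scipy.spatial.transform import Rotation as R
def snap(n,f):
    im=ctrl.camera(n); cv2.imwrite('pics/'+f,im[:,:,::-1]); return im
def ray(n,u,v,z):
    c=ctrl.get_calibration(n);K=np.array(c['intrinsics']);Rm=np.array(c['R']);t=np.array(c['t'])
    d=Rm.T@np.linalg.inv(K)@np.array([u,v,1.]);o=-Rm.T@t
    return o+d*(z-o[2])/d[2]
def proj(n,X):
    c=ctrl.get_calibration(n);p=np.array(c['intrinsics'])@(np.array(c['R'])@np.array(X)+np.array(c['t']));return p[:2]/p[2]
def st():
    o=ctrl.get_obs();q=o['eef_rot'];M=R.from_quat([q[1],q[2],q[3],q[0]]).as_matrix()
    print('t',o['time_s'],'pos',np.round(o['eef_pos'],4),'F',np.round(o['wrist_force'],1),'op',round(float(np.ravel(o['opening'])[0]),3));print(np.round(M,3));return o,M
E
python3 - <<'E'
from h import *
np.set_printoptions(suppress=True,precision=4)
snap('top','t0.png');snap('side','s0.png');o,M=st();print(ctrl.tcp_to_tips,o['q'])
for n in ['slug_a_mid','pan_left_top','pan_right_top','ballast_bed','tray_empty_half','sanding_block','pencil']:
    for c in ['top','side']:
        print(n,c,[(np.round(d['point'],3),round(d['score'],2),) for d in ctrl.recognise(c,n)][:4])
E
```

```text
pics
t 0.1 pos [0.2466 0.5189 0.2415] F [-0.3  0.   0.3] op 0.999
[[ 0.429 -0.001 -0.903]
 [ 0.903 -0.001  0.429]
 [-0.002 -1.     0.   ]]
0.011 [ 0.9207  0.1815  1.6079 -0.      1.3538 -0.2063]
slug_a_mid top [(array([0.438, 0.087, 0.023]), 0.64), (array([0.49 , 0.185, 0.019]), 0.52)]
slug_a_mid side [(array([0.38 , 0.184, 0.017]), 0.71), (array([0.431, 0.103, 0.016]), 0.59), (array([0.489, 0.19 , 0.02 ]), 0.54), (array([0.334, 0.106, 0.018]), 0.44)]
pan_left_top top [(array([0.644, 0.087, 0.131]), 0.63)]
pan_left_top side [(array([0.642, 0.09 , 0.132]), 0.78)]
pan_right_top top [(array([ 0.624, -0.111,  0.128]), 0.91), (array([0.524, 0.554, 0.021]), 0.68), (array([0.437, 0.004, 0.034]), 0.49)]
pan_right_top side []
ballast_bed top [(array([0.485, 0.357, 0.046]), 0.9)]
ballast_bed side [(array([0.481, 0.332, 0.042]), 0.86)]
tray_empty_half top [(array([ 0.554, -0.327,  0.003]), 0.7)]
tray_empty_half side [(array([ 0.531, -0.336,  0.024]), 0.94)]
sanding_block top [(array([0.439, 0.003, 0.03 ]), 0.7), (array([ 0.626, -0.113,  0.128]), 0.46)]
sanding_block side []
pencil top [(array([0.524, 0.017, 0.007]), 0.44)]
pencil side [(array([0.52 , 0.023, 0.009]), 0.42), (array([ 0.625, -0.114,  0.129]), 0.23)]
```

View pics/t0.png

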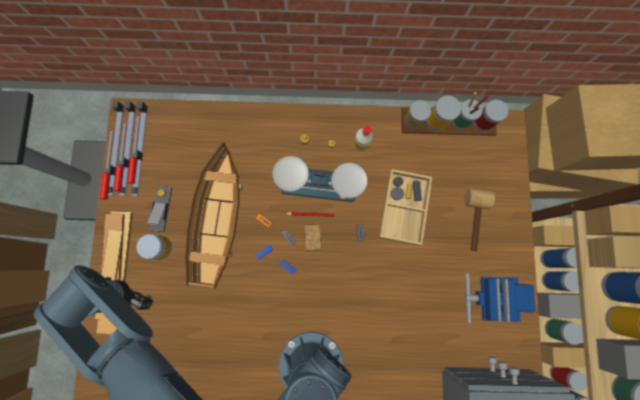

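View pics/s0.png

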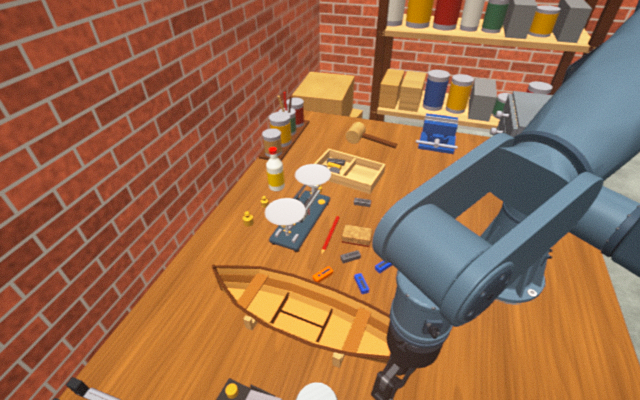

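```bash
python3 - <<'E'
import cv2
t=cv2.imread('pics/t0.png');s=cv2.imread('pics/s0.png')
a=cv2.resize(t[140:290,180:380],(800,600),interpolation=cv2.INTER_CUBIC);cv2.imwrite('pics/t0z.png',a)
a=cv2.resize(s[150:350,200:440],None,fx=3,fy=3,interpolation=cv2.INTER_CUBIC);cv2.imwrite('pics/s0z.png',a)
a=cv2.resize(t[160:260,340:440],None,fx=6,fy=6,interpolation=cv2.INTER_CUBIC);cv2.imwrite('pics/t0y.png',a)
E
```

```text
(no output)
```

View pics/t0z.png

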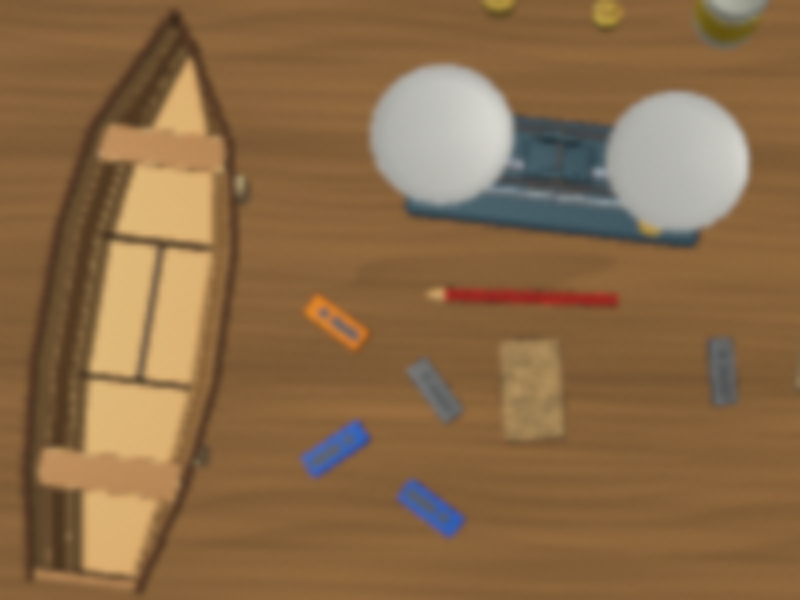

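View pics/s0z.png

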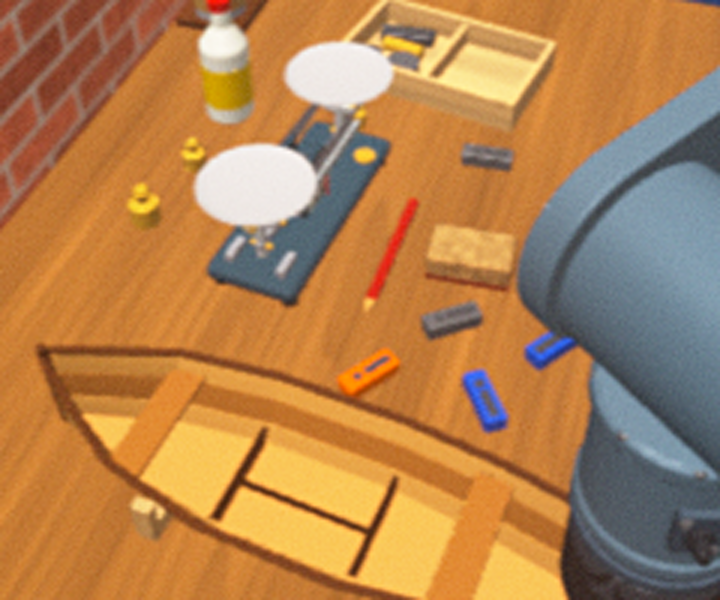

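View pics/t0y.png

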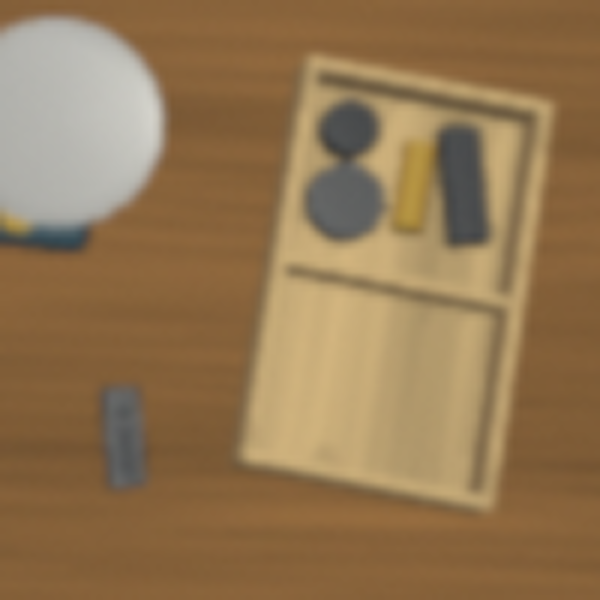

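```bash
python3 - <<'E'
from h import *
np.set_printoptions(suppress=True,precision=4)
t=cv2.imread('pics/t0.png')
def seg(n,img,box,z):
    u0,v0,u1,v1=box;c=img[v0:v1,u0:u1].astype(float)
    w=c.max(2)-c.min(2); bg=np.percentile(w,85);  w=np.clip((bg-w)/bg-0.25,0,1)
    V,U=np.mgrid[v0:v1,u0:u1]
    P=np.array([ray(n,u,v,z)[:2] for u,v in zip(U.ravel(),V.ravel())]);W=w.ravel()
    m=(P*W[:,None]).sum(0)/W.sum();C=((P-m).T*W)@(P-m)/W.sum();e,E=np.linalg.eigh(C)
    a=E[:,1];print(n,box,'c',m,'yaw',np.degrees(np.arctan2(a[1],a[0])),'L,W',np.sqrt(12*e))
for b in [(278,226,300,248),(352,222,370,244)]: seg('top',t,b,0.014)
s=cv2.imread('pics/s0.png')
for b in [(338,249,363,264),(352,197,373,208)]: seg('side',s,b,0.012)
Z=lambda x,y:(180+x/4,140+y/4)
Y=lambda x,y:(340+x/6,160+y/6)
print('panL',ray('top',*Z(443,134),.135),'panR',ray('top',*Z(678,161),.135))
a=ray('top',*Z(160,245),.030);b=ray('top',*Z(142,379),.030);print('keel',a,b,(a+b)/2,np.degrees(np.arctan2(*(a-b)[1::-1])), np.linalg.norm(a-b))
print('framesends z46',[ray('top',*Z(*p),.046)for p in [(105,238),(212,247),(82,376),(192,387)]])
S=lambda x,y:(200+x/3,150+y/3)
a=ray('side',*S(247,485),.030);b=ray('side',*S(365,529),.030);print('keel side',a,b,(a+b)/2,np.degrees(np.arctan2(*(a-b)[1::-1])),np.linalg.norm(a-b))
print('tray rim',[ray('top',*Y(*p),.042)for p in [(285,268),(508,304),(245,460),(490,505)]])
print('panL side',ray('side',*S(256,185),.135),ray('side',*S(339,75),.135))
E
```

```text
top (278, 226, 300, 248) c [0.4352 0.0951] yaw -141.5830651608247 L,W [0.0219 0.0595]
top (352, 222, 370, 244) c [ 0.459  -0.1631] yaw -175.27138406496675 L,W [0.023  0.0584]
side (338, 249, 363, 264) c [0.4348 0.0946] yaw -138.6078870452725 L,W [0.031  0.0609]
side (352, 197, 373, 208) c [ 0.4589 -0.1633] yaw -177.27984114258314 L,W [0.0377 0.058 ]
panL [0.6407 0.0876 0.135 ] panR [ 0.6231 -0.1115  0.135 ]
keel [0.5558 0.3448 0.03  ] [0.435  0.3524 0.03  ] [0.4954 0.3486 0.03  ] -3.574394661201724 0.12108862005798053
framesends z46 [array([0.5581, 0.3903, 0.046 ]), array([0.5527, 0.2947, 0.046 ]), array([0.4349, 0.4011, 0.046 ]), array([0.428 , 0.3043, 0.046 ])]
keel side [0.5507 0.3447 0.03  ] [0.4411 0.3525 0.03  ] [0.4959 0.3486 0.03  ] -4.068316011264826 0.1099096598892452
tray rim [array([ 0.5586, -0.2573,  0.042 ]), array([ 0.5407, -0.3904,  0.042 ]), array([ 0.4434, -0.2332,  0.042 ]), array([ 0.421 , -0.3772,  0.042 ])]
panL side [0.6393 0.0908 0.135 ] [ 0.621  -0.1064  0.135 ]
```

```bash
cat >> h.py <<'E'
def go(wps,prev=None):
    """wps: list of (x,y,z,phi_deg,claw,n). prints rows of 5 per line"""
    o,M=st();p=np.array(o['eef_pos']) if prev is None else np.array(prev);rows=[]
    for x,y,z,ph,cl,n in wps:
        c,s=np.cos(np.radians(ph)),np.sin(np.radians(ph))
        T=np.array([[c,0,-s],[s,0,c],[0,-1,0]]);g=np.array([x,y,z])
        for i in range(n):
            k=n-i
            d=M.T@(g-p)/k/0.05; rv=R.from_matrix(M.T@T).as_rotvec()/k/0.12
            f=max(1,np.linalg.norm(d)); g2=max(1,np.linalg.norm(rv))
            d=np.round(d/f,2);rv=np.round(rv/g2,2)
            p=p+M@d*0.05;M=M@R.from_rotvec(rv*0.12).as_matrix()
            rows.append(' '.join('%g'%v for v in d+0)+' '+' '.join('%g'%v for v in rv+0)+' %g'%cl)
        print('# wp end',np.round(p,4),'phi',round(np.degrees(np.arctan2(M[1,0],M[0,0])),1))
    for i in range(0,len(rows),5): print('; '.join(rows[i:i+5]))
E
python3 -c "
from h import *
go([(0.435,0.095,0.15,129.5,.6,15)])"
```

```text
t 0.8 pos [0.2469 0.5193 0.2423] F [-0.2  0.  -0.4] op 1.001
[[ 0.429  0.    -0.903]
 [ 0.903  0.     0.429]
 [ 0.    -1.    -0.   ]]
# wp end [0.435  0.0953 0.1498] phi 129.5
-0.4 0.12 -0.47 0 -0.63 0 0.6; -0.44 0.12 -0.44 0 -0.63 0 0.6; -0.47 0.12 -0.4 0 -0.63 0 0.6; -0.5 0.12 -0.37 0 -0.63 0 0.6; -0.52 0.12 -0.33 0 -0.63 0 0.6
-0.55 0.12 -0.29 0 -0.63 0 0.6; -0.57 0.13 -0.24 0 -0.63 0 0.6; -0.58 0.12 -0.2 0 -0.63 0 0.6; -0.6 0.13 -0.16 0 -0.63 0 0.6; -0.61 0.12 -0.11 0 -0.63 0 0.6
-0.62 0.13 -0.06 0 -0.63 0 0.6; -0.62 0.12 -0.02 0 -0.63 0 0.6; -0.62 0.13 0.03 0 -0.63 0 0.6; -0.61 0.12 0.07 0 -0.63 0 0.6; -0.6 0.13 0.12 0 -0.62 0 0.6
```

Emit:
apply_moves(plan="-0.4 0.12 -0.47 0 -0.63 0 0.6; -0.44 0.12 -0.44 0 -0.63 0 0.6; -0.47 0.12 -0.4 0 -0.63 0 0.6; -0.5 0.12 -0.37 0 -0.63 0 0.6; -0.52 0.12 -0.33 0 -0.63 0 0.6")

```text
time_s: 1.3
eef_pos: [0.3102, 0.3769, 0.2122]
eef_rot: [-0.515, 0.515, 0.484, -0.484]
wrist_force: [-0.5, 1.5, 0.8]
opening: 0.602
```

Emit:
apply_moves(plan="-0.55 0.12 -0.29 0 -0.63 0 0.6; -0.57 0.13 -0.24 0 -0.63 0 0.6; -0.58 0.12 -0.2 0 -0.63 0 0.6; -0.6 0.13 -0.16 0 -0.63 0 0.6; -0.61 0.12 -0.11 0 -0.63 0 0.6")

```text
time_s: 1.8
eef_pos: [0.3729, 0.2353, 0.1813]
eef_rot: [-0.415, 0.415, 0.573, -0.572]
wrist_force: [0.9, 0.7, -1.1]
opening: 0.597
```

Emit:
apply_moves(plan="-0.62 0.13 -0.06 0 -0.63 0 0.6; -0.62 0.12 -0.02 0 -0.63 0 0.6; -0.62 0.13 0.03 0 -0.63 0 0.6; -0.61 0.12 0.07 0 -0.63 0 0.6; -0.6 0.13 0.12 0 -0.62 0 0.6")

```text
time_s: 2.3
eef_pos: [0.4356, 0.094, 0.1499]
eef_rot: [-0.301, 0.301, 0.64, -0.64]
wrist_force: [0.6, 0.5, 0.3]
opening: 0.602
```

```bash
python3 -c "
from h import *
go([(0.435,0.095,0.05,129.5,.6,5),(0.435,0.095,0.016,129.5,.6,5)])"
```

```text
t 2.3 pos [0.4356 0.094  0.1499] F [0.6 0.5 0.3] op 0.602
[[-0.638  0.001 -0.77 ]
 [ 0.77   0.    -0.638]
 [-0.001 -1.    -0.001]]
# wp end [0.4351 0.0948 0.0499] phi 129.5
# wp end [0.435  0.0947 0.0159] phi 129.5
0 0.4 0 0 0 0 0.6; 0.01 0.4 0 0 0.01 0 0.6; 0 0.4 0 0 0 0 0.6; 0.01 0.4 0 0 0.01 0 0.6; 0 0.4 0 0.01 0 0 0.6
0 0.14 0 0 0 0 0.6; 0 0.13 0 0 0 0 0.6; 0 0.14 0 0 0 0 0.6; 0 0.13 0 0 0 0 0.6; 0 0.14 0 0 0 0 0.6
```

Tracking is precise. Going down.

Emit:
apply_moves(plan="0 0.4 0 0 0 0 0.6; 0.01 0.4 0 0 0 0 0.6; 0 0.4 0 0 0 0 0.6; 0.01 0.4 0 0 0 0 0.6; 0 0.4 0 0 0 0 0.6")

```text
time_s: 2.8
eef_pos: [0.4346, 0.096, 0.0492]
eef_rot: [-0.302, 0.302, 0.64, -0.639]
wrist_force: [0.6, 0.0, -0.5]
opening: 0.597
```

Emit:
apply_moves(plan="0 0.14 0 0 0 0 0.6; 0 0.13 0 0 0 0 0.6; 0 0.14 0 0 0 0 0.6; 0 0.13 0 0 0 0 0.6; 0 0.14 0 0 0 0 0.6")

```text
time_s: 3.3
eef_pos: [0.435, 0.096, 0.0158]
eef_rot: [-0.301, 0.302, 0.64, -0.639]
wrist_force: [-0.9, -0.6, 0.1]
opening: 0.597
```

```bash
python3 - <<'E'
from h import *
st()
s=snap('side','s1.png');t=snap('top','t1.png')
a=cv2.resize(s[220:290,310:410],None,fx=4,fy=4,interpolation=cv2.INTER_CUBIC);b=cv2.resize(t[200:270,250:350],None,fx=4,fy=4,interpolation=cv2.INTER_CUBIC)
cv2.imwrite('pics/z1.png',np.hstack([a,b])[:,:,::-1])
E
```

```text
t 3.3 pos [0.435  0.096  0.0158] F [-0.9 -0.6  0.1] op 0.597
[[-0.636  0.001 -0.772]
 [ 0.772 -0.    -0.636]
 [-0.001 -1.    -0.001]]
```

View pics/z1.png

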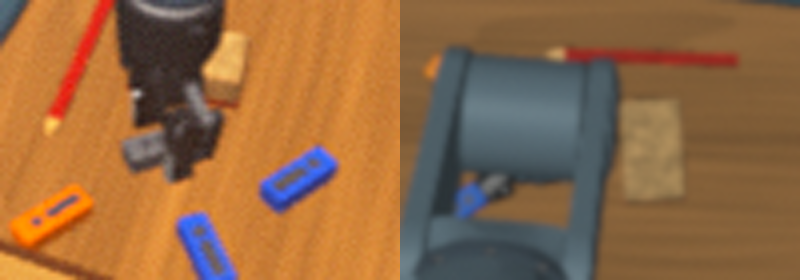

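The side crop shows the fingers at about (348,258) in the full picture, straddling the grey slug, and the sanding block clear. Closing.

Emit:
apply_moves(plan="0 0 0 0 0 0 0; 0 0 0 0 0 0 0; 0 0 0 0 0 0 0; 0 0 0 0 0 0 0; 0 0 0 0 0 0 0")

```text
time_s: 3.9
eef_pos: [0.4351, 0.0959, 0.0164]
eef_rot: [-0.301, 0.302, 0.64, -0.639]
wrist_force: [-1.5, -1.1, 5.3]
opening: 0.237
```

Emit:
apply_moves(plan="0 -0.2 0 0 0 0 0; 0 -0.5 0 0 0 0 0; 0 -0.8 0 0 0 0 0; 0 -0.9 0 0 0 0 0; 0 -0.9 0 0 0 0 0")

```text
time_s: 4.4
eef_pos: [0.4332, 0.0962, 0.1823]
eef_rot: [0.302, -0.301, -0.639, 0.64]
wrist_force: [0.3, -0.5, -3.1]
opening: 0.242
```

```bash
python3 - <<'E'
from h import *
go([(0.64,0.0885,0.20,90,0,10),(0.64,0.0885,0.155,90,0,5)])
s=snap('side','s2.png')
cv2.imwrite('pics/z2.png',cv2.resize(s[150:320,230:430],None,fx=4,fy=3.5)[:,:,::-1])
E
```

```text
t 4.4 pos [0.4332 0.0962 0.1823] F [ 0.3 -0.5 -3.1] op 0.242
[[-0.636 -0.001 -0.772]
 [ 0.772  0.    -0.636]
 [ 0.001 -1.     0.001]]
# wp end [0.6398 0.0884 0.2   ] phi 90.0
# wp end [0.6398 0.0885 0.155 ] phi 90.0
-0.27 -0.04 -0.31 0 0.57 0 0; -0.25 -0.04 -0.33 0 0.57 0 0; -0.23 -0.03 -0.34 0 0.58 0 0; -0.21 -0.04 -0.36 0 0.57 0 0; -0.18 -0.03 -0.37 0 0.58 0 0
-0.15 -0.04 -0.38 0 0.57 0 0; -0.13 -0.03 -0.4 0 0.58 0 0; -0.1 -0.04 -0.4 0 0.57 0 0; -0.07 -0.03 -0.41 -0.01 0.58 0 0; -0.05 -0.04 -0.41 0 0.57 0 0
0 0.18 0 0 0 0 0; 0 0.18 0 0 0 0 0; 0 0.18 0 0 0 0 0; 0 0.18 0 0 0 0 0; 0 0.18 0 0 0 0 0
```

View pics/z2.png

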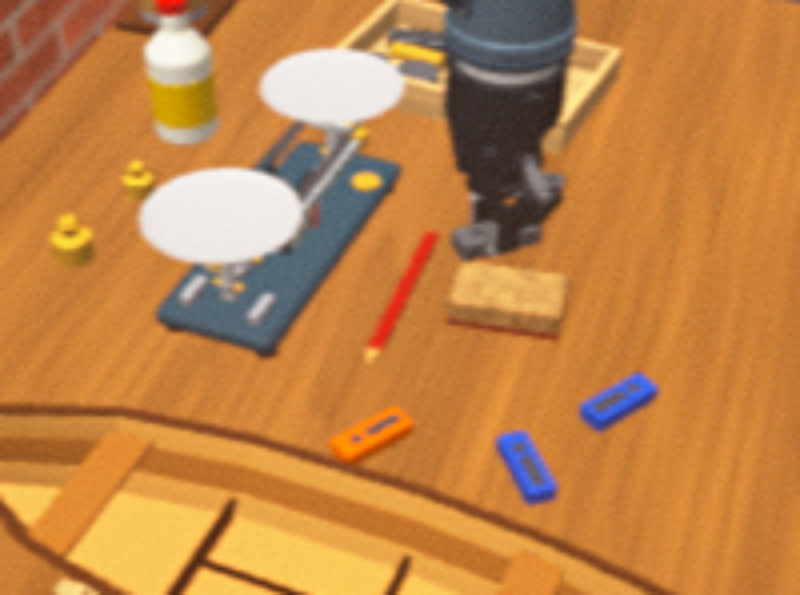

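The slug is held level in the fingers at crop (500,235). Carrying it to the left pan.

Emit:
apply_moves(plan="-0.27 -0.04 -0.31 0 0.57 0 0; -0.25 -0.04 -0.33 0 0.57 0 0; -0.23 -0.03 -0.34 0 0.58 0 0; -0.21 -0.04 -0.36 0 0.57 0 0; -0.18 -0.03 -0.37 0 0.58 0 0")

```text
time_s: 4.95
eef_pos: [0.5377, 0.0923, 0.1896]
eef_rot: [0.408, -0.407, -0.578, 0.578]
wrist_force: [-0.4, -0.3, -2.2]
opening: 0.239
```

Emit:
apply_moves(plan="-0.15 -0.04 -0.38 0 0.57 0 0; -0.13 -0.03 -0.4 0 0.58 0 0; -0.1 -0.04 -0.4 0 0.57 0 0; -0.07 -0.03 -0.41 0 0.58 0 0; -0.05 -0.04 -0.41 0 0.57 0 0")

```text
time_s: 5.45
eef_pos: [0.641, 0.0884, 0.1982]
eef_rot: [0.501, -0.5, -0.499, 0.5]
wrist_force: [0.1, 0.3, -3.1]
opening: 0.239
```

```bash
python3 - <<'E'
from h import *
go([(0.64,0.0885,0.155,90,0,5),(0.64,0.0885,0.136,90,0,10)])
E
```

```text
t 5.45 pos [0.641  0.0884 0.1982] F [ 0.1  0.3 -3.1] op 0.239
[[ 0.003 -0.002 -1.   ]
 [ 1.     0.     0.003]
 [ 0.    -1.     0.002]]
# wp end [0.64   0.0884 0.1552] phi 90.0
# wp end [0.6399 0.0884 0.1362] phi 90.0
0 0.17 0 0 0 0 0; 0 0.17 0 0 -0.01 0 0; 0 0.17 0.01 0 0 0 0; 0 0.18 0 -0.01 -0.01 0 0; 0 0.17 0.01 0 0 0 0
0 0.04 0 0 0 0 0; 0 0.04 0 0 0 0 0; 0 0.04 0 0 0 0 0; 0 0.04 0 0 0 0 0; 0 0.04 0 0 0 0 0
0 0.04 0 0 0 0 0; 0 0.04 0 0 0 0 0; 0 0.03 0 0 0 0 0; 0 0.04 0 0 0 0 0; 0 0.03 0 0 0 0 0
```

Emit:
apply_moves(plan="0 0.17 0 0 0 0 0; 0 0.17 0 0 0 0 0; 0 0.17 0.01 0 0 0 0; 0 0.18 0 0 0 0 0; 0 0.17 0.01 0 0 0 0")

```text
time_s: 5.95
eef_pos: [0.6391, 0.0884, 0.1547]
eef_rot: [0.5, -0.5, -0.5, 0.5]
wrist_force: [0.1, -0.5, -3.0]
opening: 0.239
```

Emit:
apply_moves(plan="0 0.05 0 0 0 0 0; 0 0.04 0 0 0 0 0; 0 0.05 0 0 0 0 0; 0 0.04 0 0 0 0 0; 0 0.04 0 0 0 0 0")

```text
time_s: 6.45
eef_pos: [0.6402, 0.0883, 0.1451]
eef_rot: [-0.5, 0.5, 0.5, -0.5]
wrist_force: [0.0, 0.4, -1.6]
opening: 0.243
```

Emit:
apply_moves(plan="0 0.03 0 0 0 0 0; 0 0.03 0 0 0 0 0; 0 0.03 0 0 0 0 0; 0 0.03 0 0 0 0 0; 0 0 0 0 0 0 0")

```text
time_s: 6.95
eef_pos: [0.6398, 0.0883, 0.1384]
eef_rot: [0.5, -0.5, -0.5, 0.5]
wrist_force: [-1.2, 0.1, -2.9]
opening: 0.236
```

```bash
python3 - <<'E'
from h import *
st();s=snap('side','s3.png')
cv2.imwrite('pics/z3.png',cv2.resize(s[150:270,230:390],None,fx=5,fy=5)[:,:,::-1])
E
```

```text
t 6.95 pos [0.6398 0.0883 0.1384] F [-1.2  0.1 -2.9] op 0.236
[[-0.    -0.001 -1.   ]
 [ 1.     0.    -0.   ]
 [ 0.    -1.     0.001]]
```

View pics/z3.png

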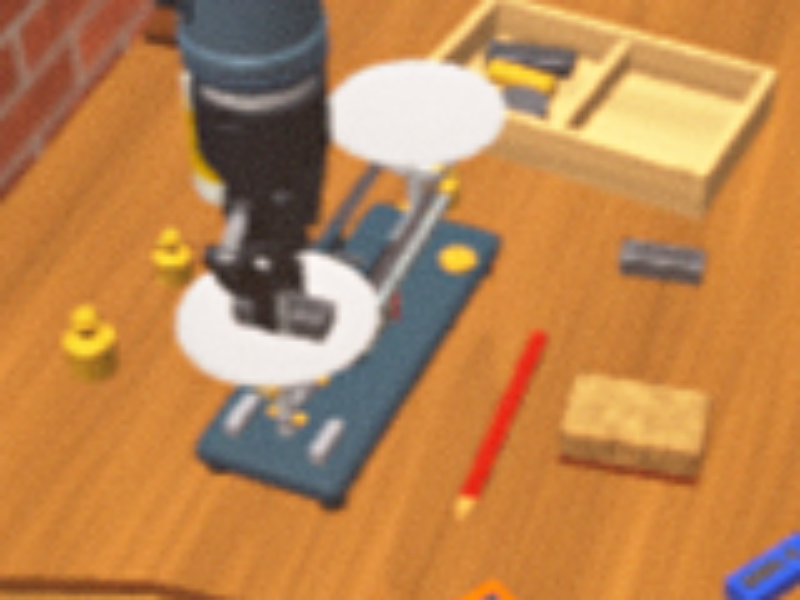

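The slug sits at the centre of the left pan (crop (285,315)) and the pans have started to tip. I'll go a little further down, until it is on the stop.

Emit:
apply_moves(plan="0 0.02 0 0 0 0 0; 0 0.02 0 0 0 0 0; 0 0.02 0 0 0 0 0; 0 0 0 0 0 0 0; 0 0 0 0 0 0 0")

```text
time_s: 7.5
eef_pos: [0.6399, 0.0883, 0.1357]
eef_rot: [0.5, -0.5, -0.5, 0.5]
wrist_force: [-0.3, 0.1, -3.2]
opening: 0.235
```

Emit:
apply_moves(plan="0 0.02 0 0 0 0 0; 0 0.01 0 0 0 0 0; 0 0.01 0 0 0 0 0; 0 0 0 0 0 0 0; 0 0 0 0 0 0 0")

```text
time_s: 8.0
eef_pos: [0.64, 0.0883, 0.1344]
eef_rot: [-0.5, 0.5, 0.5, -0.5]
wrist_force: [-3.6, 0.0, 5.2]
opening: 0.239
```

Contact with the stop (+8 N). Releasing; only part-open so the fingers stay inside the rim.

Emit:
apply_moves(plan="0 0 0 0 0 0 0.25; 0 0 0 0 0 0 0.3; 0 0 0 0 0 0 0.4; 0 0 0 0 0 0 0.5; 0 0 0 0 0 0 0.5")

```text
time_s: 8.5
eef_pos: [0.64, 0.0883, 0.1336]
eef_rot: [0.5, -0.5, -0.5, 0.5]
wrist_force: [-0.2, -0.4, -0.2]
opening: 0.497
```

Emit:
apply_moves(plan="0 -0.1 0 0 0 0 0.5; 0 -0.3 0 0 0 0 0.5; 0 -0.4 0 0 0 0 0.5; 0 -0.4 0 0 0 0 0.5; 0 -0.4 0 0 0 0 0.5")

```text
time_s: 9.0
eef_pos: [0.6403, 0.0883, 0.2162]
eef_rot: [-0.5, 0.5, 0.5, -0.5]
wrist_force: [0.0, -0.0, 0.9]
opening: 0.504
```

```bash
python3 - <<'E'
from h import *
go([(0.459,-0.163,0.12,94.5,.6,15),(0.459,-0.163,0.016,94.5,.6,10)])
s=snap('side','s4.png')
cv2.imwrite('pics/z4.png',cv2.resize(s[150:270,230:390],None,fx=5,fy=5)[:,:,::-1])
E
```

```text
t 9.0 pos [0.6403 0.0883 0.2162] F [ 0.  -0.   0.9] op 0.504
[[-0.     0.002 -1.   ]
 [ 1.    -0.    -0.   ]
 [-0.    -1.    -0.002]]
# wp end [ 0.4588 -0.1629  0.1199] phi 94.5
# wp end [ 0.4589 -0.1629  0.0159] phi 94.5
-0.34 0.13 0.24 0 -0.04 0 0.6; -0.33 0.13 0.24 0 -0.04 0 0.6; -0.33 0.13 0.25 0 -0.04 0 0.6; -0.33 0.13 0.25 0 -0.04 0 0.6; -0.33 0.13 0.25 0 -0.04 0 0.6
-0.33 0.13 0.25 0 -0.05 0 0.6; -0.33 0.13 0.25 0 -0.04 0 0.6; -0.33 0.13 0.25 0 -0.05 0 0.6; -0.32 0.13 0.26 0 -0.04 0 0.6; -0.32 0.12 0.26 0 -0.05 0 0.6
-0.32 0.13 0.26 0 -0.04 0 0.6; -0.32 0.12 0.26 0 -0.05 0 0.6; -0.32 0.13 0.26 0 -0.04 0 0.6; -0.32 0.12 0.26 0.01 -0.05 0 0.6; -0.32 0.13 0.27 0 -0.04 0 0.6
0 0.21 0 0 0 0 0.6; 0 0.21 0 0 0 0 0.6; 0 0.21 0 0 0 0 0.6; 0 0.21 0 0 0 0 0.6; 0 0.21 0 0 0 0 0.6
0 0.21 0 0 0 0 0.6; 0 0.2 0 0 0 0 0.6; 0 0.21 0 0 0 0 0.6; 0 0.2 0 0 0 0 0.6; 0 0.21 0 0 0 0 0.6
```

View pics/z4.png

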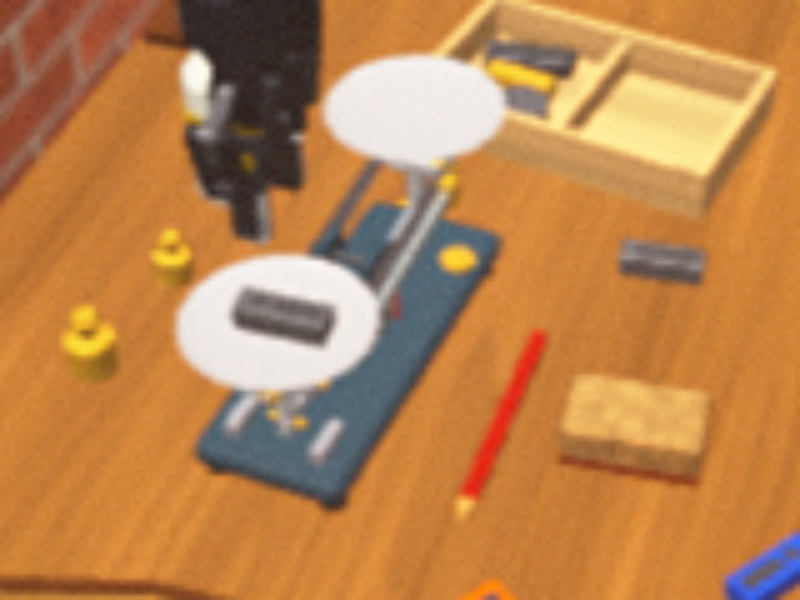

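Slug A lies flat and centred on the left pan, which is down. I'll stay a bit higher past the right pan on the way to slug B.

Emit:
apply_moves(plan="-0.34 0.04 0.24 0 -0.04 0 0.6; -0.33 0.04 0.24 0 -0.04 0 0.6; -0.33 0.04 0.25 0 -0.04 0 0.6; -0.33 0.04 0.25 0 -0.04 0 0.6; -0.33 0.04 0.25 0 -0.04 0 0.6")

```text
time_s: 9.55
eef_pos: [0.579, 0.0041, 0.2044]
eef_rot: [-0.493, 0.494, 0.506, -0.506]
wrist_force: [-0.2, 0.0, 0.1]
opening: 0.6
```

Emit:
apply_moves(plan="-0.33 0.04 0.25 0 -0.05 0 0.6; -0.33 0.04 0.25 0 -0.04 0 0.6; -0.33 0.04 0.25 0 -0.05 0 0.6; -0.32 0.04 0.26 0 -0.04 0 0.6; -0.32 0.04 0.26 0 -0.05 0 0.6")

```text
time_s: 10.05
eef_pos: [0.5184, -0.0797, 0.1945]
eef_rot: [-0.486, 0.487, 0.513, -0.513]
wrist_force: [-0.1, -0.7, 0.3]
opening: 0.596
```

Emit:
apply_moves(plan="-0.32 0.3 0.26 0 -0.04 0 0.6; -0.32 0.3 0.26 0 -0.05 0 0.6; -0.32 0.3 0.26 0 -0.04 0 0.6; -0.32 0.3 0.26 0 -0.05 0 0.6; -0.32 0.3 0.27 0 -0.04 0 0.6")

```text
time_s: 10.55
eef_pos: [0.4582, -0.1638, 0.119]
eef_rot: [-0.479, 0.481, 0.519, -0.519]
wrist_force: [0.8, -0.5, -0.3]
opening: 0.6
```

```bash
python3 - <<'E'
from h import *
go([(0.459,-0.163,0.016,94.5,.6,10)])
E
```

```text
t 10.55 pos [ 0.4582 -0.1638  0.119 ] F [ 0.8 -0.5 -0.3] op 0.6
[[-0.078  0.001 -0.997]
 [ 0.997 -0.001 -0.078]
 [-0.001 -1.    -0.001]]
# wp end [ 0.4588 -0.1629  0.016 ] phi 94.5
0 0.21 0 0 0 0 0.6; 0 0.21 0 0 0 0 0.6; 0 0.21 0 0 0 0 0.6; 0 0.2 0 0 0 0 0.6; 0 0.21 0 0 0 0 0.6
0 0.2 0 0 0 0 0.6; 0 0.21 0 0 0 0 0.6; 0.01 0.2 0 0 0 0 0.6; 0 0.21 -0.01 0.01 0 0 0.6; 0.01 0.2 0 0 0 -0.01 0.6
```

Emit:
apply_moves(plan="0 0.21 0 0 0 0 0.6; 0.01 0.21 0 0 0 0 0.6; 0 0.21 0 0 0 0 0.6; 0 0.2 0 0 0 0 0.6; 0 0.21 0 0 0 0 0.6")

```text
time_s: 11.05
eef_pos: [0.4587, -0.162, 0.0662]
eef_rot: [-0.48, 0.48, 0.519, -0.519]
wrist_force: [-0.2, -0.7, -0.3]
opening: 0.603
```

Emit:
apply_moves(plan="0 0.21 0 0 0 0 0.6; 0 0.21 0 0 0 0 0.6; 0 0.21 0 0 0 0 0.6; 0.01 0.21 -0.01 0 0 0 0.6; 0 0.17 0 0 0 0 0.6")

```text
time_s: 11.55
eef_pos: [0.4585, -0.1617, 0.0152]
eef_rot: [0.48, -0.48, -0.519, 0.519]
wrist_force: [-0.1, -0.3, 0.1]
opening: 0.6
```

Emit:
apply_moves(plan="0 0 0 0 0 0 0.6; 0 0 0 0 0 0 0; 0 0 0 0 0 0 0; 0 0 0 0 0 0 0; 0 0 0 0 0 0 0")

```text
time_s: 12.05
eef_pos: [0.4594, -0.1624, 0.0171]
eef_rot: [-0.479, 0.481, 0.519, -0.519]
wrist_force: [-0.3, -0.6, 4.7]
opening: 0.238
```

Emit:
apply_moves(plan="0 0 0 0 0 0 0; 0 -0.3 0 0 0 0 0; 0 -0.5 0 0 0 0 0; 0 -0.6 0 0 0 0 0; 0 -0.6 0 0 0 0 0")

```text
time_s: 12.55
eef_pos: [0.458, -0.1613, 0.1167]
eef_rot: [0.481, -0.479, -0.519, 0.519]
wrist_force: [0.6, -0.5, -2.6]
opening: 0.236
```

```bash
python3 - <<'E'
from h import *
go([(0.459,-0.163,0.205,94.5,0,5),(0.6225,-0.109,0.21,90,0,10),(0.6225,-0.109,0.165,90,0,5)])
s=snap('side','s5.png')
cv2.imwrite('pics/z5.png',cv2.resize(s[110:270,230:430],None,fx=4,fy=3.5)[:,:,::-1])
E
```

```text
t 12.55 pos [ 0.458  -0.1613  0.1167] F [ 0.6 -0.5 -2.6] op 0.236
[[-0.078 -0.001 -0.997]
 [ 0.997  0.001 -0.078]
 [ 0.001 -1.     0.001]]
# wp end [ 0.4592 -0.1628  0.2052] phi 94.5
# wp end [ 0.6226 -0.1088  0.2102] phi 90.0
# wp end [ 0.6226 -0.1088  0.1652] phi 90.0
-0.01 -0.35 0 0 0 0 0; -0.01 -0.35 0 0 0 0 0; 0 -0.36 -0.01 0 0 0 0; -0.01 -0.35 0 -0.01 0 0.01 0; 0 -0.36 -0.01 0 0 0 0
0.08 -0.01 -0.33 0 0.07 0 0; 0.08 -0.01 -0.33 0 0.06 0 0; 0.09 -0.01 -0.33 0 0.07 0 0; 0.09 -0.01 -0.33 0 0.06 0 0; 0.09 -0.01 -0.33 0 0.07 0 0
0.1 -0.01 -0.33 0 0.06 0 0; 0.1 -0.01 -0.33 0 0.07 0 0; 0.1 -0.01 -0.33 0 0.06 0 0; 0.1 -0.01 -0.33 0 0.07 0 0; 0.11 -0.01 -0.34 0 0.06 0 0
0 0.18 0 0 0 0 0; 0 0.18 0 0 0 0 0; 0 0.18 0 0 0 0 0; 0 0.18 0 0 0 0 0; 0 0.18 0 0 0 0 0
```

View pics/z5.png

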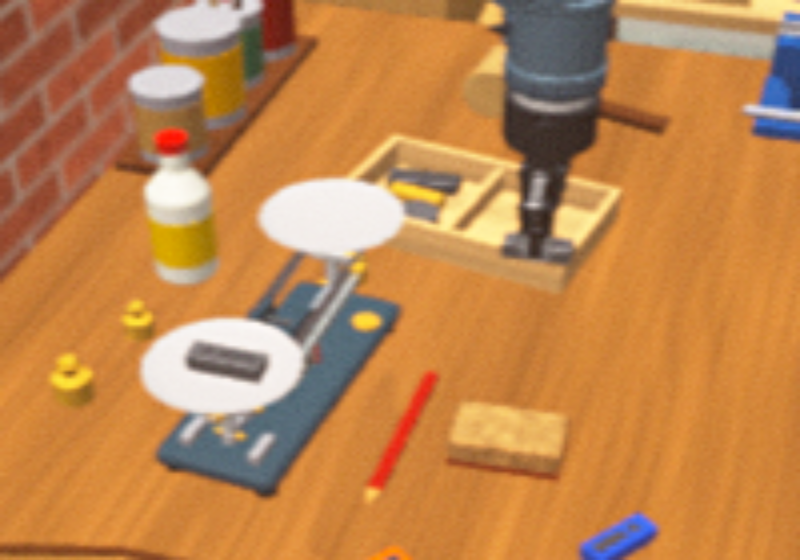

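Slug B is held level at crop (537,247), slug A is on the left pan. To the right pan, which stands high.

Emit:
apply_moves(plan="-0.01 -0.35 0 0 0 0 0; -0.01 -0.35 0 0 0 0 0; 0 -0.36 -0.01 0 0 0 0; -0.01 -0.35 0 0 0 0 0; 0 -0.36 -0.01 0 0 0 0")

```text
time_s: 13.1
eef_pos: [0.4593, -0.163, 0.2049]
eef_rot: [0.48, -0.48, -0.519, 0.519]
wrist_force: [-0.2, -0.6, -1.6]
opening: 0.238
```

Emit:
apply_moves(plan="0.08 -0.01 -0.33 0 0.07 0 0; 0.08 -0.01 -0.33 0 0.06 0 0; 0.09 -0.01 -0.33 0 0.07 0 0; 0.09 -0.01 -0.33 0 0.06 0 0; 0.09 -0.01 -0.33 0 0.07 0 0")

```text
time_s: 13.6
eef_pos: [0.541, -0.1361, 0.2065]
eef_rot: [0.491, -0.49, -0.509, 0.51]
wrist_force: [0.4, -0.3, -1.1]
opening: 0.238
```

Emit:
apply_moves(plan="0.1 -0.01 -0.33 0 0.06 0 0; 0.1 -0.01 -0.33 0 0.07 0 0; 0.1 -0.01 -0.33 0 0.06 0 0; 0.1 -0.01 -0.33 0 0.07 0 0; 0.11 -0.01 -0.34 0 0.06 0 0")

```text
time_s: 14.1
eef_pos: [0.6234, -0.1088, 0.2088]
eef_rot: [0.501, -0.5, -0.5, 0.5]
wrist_force: [-0.7, -0.1, -1.0]
opening: 0.239
```

Emit:
apply_moves(plan="0 0.18 0 0 0 0 0; 0 0.18 0 0 0 0 0; 0 0.18 0 0 0 0 0; 0 0.18 0 0 0 0 0; 0 0.16 0 0 0 0 0")

```text
time_s: 14.6
eef_pos: [0.6224, -0.1094, 0.1645]
eef_rot: [0.5, -0.5, -0.5, 0.5]
wrist_force: [-0.1, -0.5, -1.7]
opening: 0.238
```

```bash
python3 - <<'E'
from h import *
st()
s=snap('side','s6.png')
cv2.imwrite('pics/z6.png',cv2.resize(s[140:270,230:390],None,fx=5,fy=4.6)[:,:,::-1])
E
```

```text
t 14.6 pos [ 0.6224 -0.1094  0.1645] F [-0.1 -0.5 -1.7] op 0.238
[[ 0.    -0.001 -1.   ]
 [ 1.     0.     0.   ]
 [ 0.    -1.     0.001]]
```

View pics/z6.png

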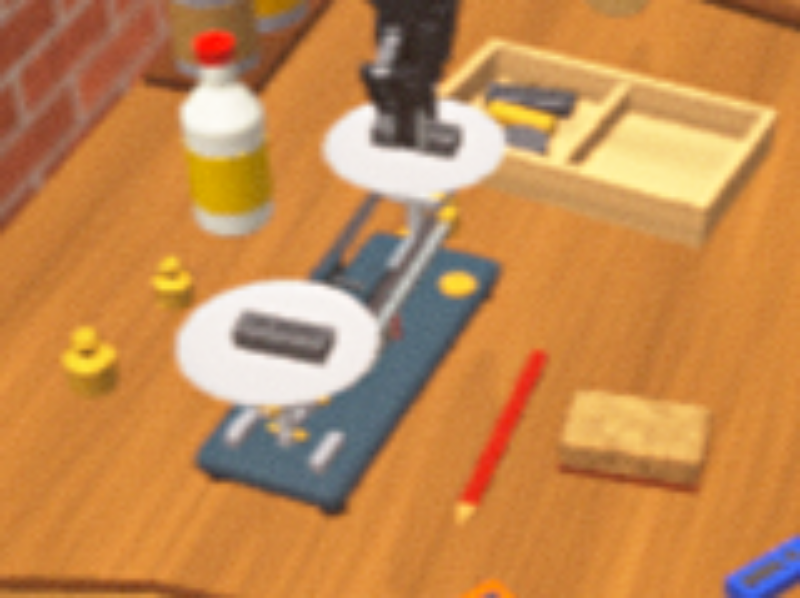

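Slug B hangs just above the right pan. It weighs about 1.7 N in the hand against 3 N for A, so the left pan should stay down.

Emit:
apply_moves(plan="0 0.02 0 0 0 0 0; 0 0.02 0 0 0 0 0; 0 0.02 0 0 0 0 0; 0 0.02 0 0 0 0 0; 0 0 0 0 0 0 0")

```text
time_s: 15.15
eef_pos: [0.6233, -0.1093, 0.1619]
eef_rot: [-0.5, 0.5, 0.5, -0.5]
wrist_force: [0.6, -0.3, -1.5]
opening: 0.237
```

Emit:
apply_moves(plan="0 0.01 0 0 0 0 0; 0 0.01 0 0 0 0 0; 0 0 0 0 0 0 0; 0 0 0 0 0 0 0; 0 0 0 0 0 0 0")

```text
time_s: 15.65
eef_pos: [0.6232, -0.1093, 0.1608]
eef_rot: [0.5, -0.5, -0.5, 0.5]
wrist_force: [0.5, -0.3, -2.0]
opening: 0.236
```

Emit:
apply_moves(plan="0 0.02 0 0 0 0 0; 0 0.01 0 0 0 0 0; 0 0.01 0 0 0 0 0; 0 0 0 0 0 0 0; 0 0 0 0 0 0 0")

```text
time_s: 16.15
eef_pos: [0.6231, -0.1093, 0.159]
eef_rot: [0.5, -0.5, -0.5, 0.5]
wrist_force: [-1.4, 0.9, 0.6]
opening: 0.237
```

Contact: the weight is now carried by the pan. Release and back off.

Emit:
apply_moves(plan="0 0 0 0 0 0 0.25; 0 0 0 0 0 0 0.3; 0 0 0 0 0 0 0.4; 0 0 0 0 0 0 0.5; 0 0 0 0 0 0 0.5")

```text
time_s: 16.65
eef_pos: [0.6233, -0.1093, 0.1588]
eef_rot: [-0.5, 0.5, 0.5, -0.5]
wrist_force: [-0.0, 0.5, -0.7]
opening: 0.501
```

Emit:
apply_moves(plan="0 -0.1 0 0 0 0 0.5; 0 -0.3 0 0 0 0 0.5; 0 -0.4 0 0 0 0 0.5; 0 -0.4 0 0 0 0 0.5; 0 -0.2 0 0 0 0 0.5")

```text
time_s: 17.15
eef_pos: [0.6244, -0.1097, 0.2324]
eef_rot: [-0.498, 0.501, 0.501, -0.499]
wrist_force: [0.1, 0.7, 0.1]
opening: 0.501
```

Emit:
apply_moves(plan="0 0 0 0 0 0 0.5; 0 0 0 0 0 0 0.5; 0 0 0 0 0 0 0.5; 0 0 0 0 0 0 0.5; 0 0 0 0 0 0 0.5")

```text
time_s: 17.65
eef_pos: [0.6228, -0.1092, 0.2278]
eef_rot: [0.5, -0.499, -0.5, 0.5]
wrist_force: [-0.2, -0.8, 0.1]
opening: 0.502
```

Emit:
apply_moves(plan="0 0 0 0 0 0 0.5; 0 0 0 0 0 0 0.5; 0 0 0 0 0 0 0.5; 0 0 0 0 0 0 0.5; 0 0 0 0 0 0 0.5")

```text
time_s: 18.15
eef_pos: [0.6232, -0.1093, 0.2288]
eef_rot: [0.5, -0.5, -0.5, 0.5]
wrist_force: [-0.6, -0.6, -1.1]
opening: 0.498
```

```bash
python3 - <<'E'
from h import *
st()
s=snap('side','s7.png')
cv2.imwrite('pics/z7.png',cv2.resize(s[140:270,230:390],None,fx=5,fy=4.6)[:,:,::-1])
for n in ['slug_a_mid','pan_left_top']: print(n,[(np.round(d['point'],3),round(d['score'],2),) for d in ctrl.recognise('side',n)][:5])
E
```

```text
t 18.15 pos [ 0.6232 -0.1093  0.2288] F [-0.6 -0.6 -1.1] op 0.498
[[-0.  0. -1.]
 [ 1. -0. -0.]
 [-0. -1. -0.]]
slug_a_mid [(array([0.331, 0.099, 0.018]), 0.71), (array([0.634, 0.095, 0.134]), 0.63), (array([0.378, 0.183, 0.018]), 0.59), (array([0.49 , 0.19 , 0.018]), 0.44)]
pan_left_top [(array([0.639, 0.096, 0.119]), 0.9)]
```

View pics/z7.png

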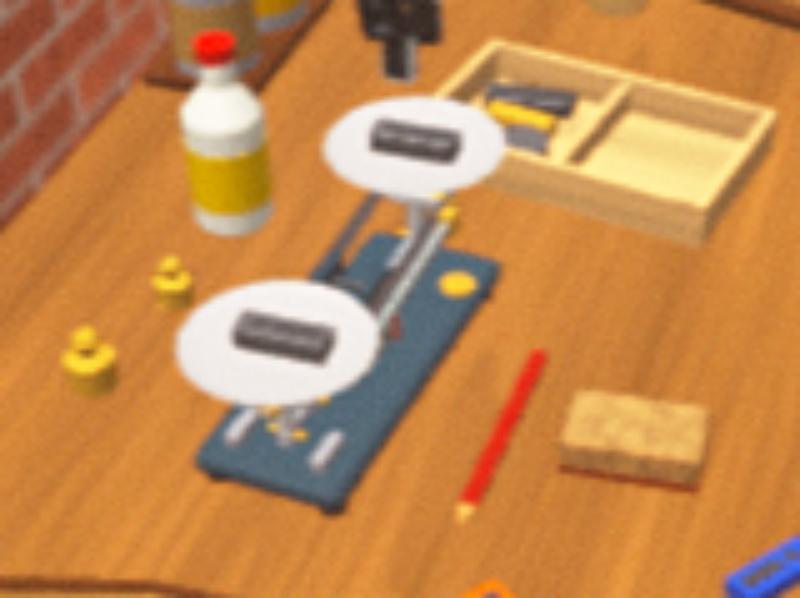

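The left pan (slug A, crop (285,338)) is down at 0.119 m and slug B is up on the right pan at (415,140). The beam rests on the left stop, so A is heavier. Now B goes from the right pan to the tray.

Emit:
apply_moves(plan="0 0.4 0 0 0 0 0.5; 0 0.4 0 0 0 0 0.5; 0 0.3 0 0 0 0 0.5; 0 0.2 0 0 0 0 0.5; 0 0.1 0 0 0 0 0.5")

```text
time_s: 18.8
eef_pos: [0.6228, -0.1092, 0.1576]
eef_rot: [0.5, -0.499, -0.5, 0.5]
wrist_force: [0.2, -0.2, -0.6]
opening: 0.501
```

Emit:
apply_moves(plan="0 0 0 0 0 0 0; 0 0 0 0 0 0 0; 0 0 0 0 0 0 0; 0 0 0 0 0 0 0; 0 0 0 0 0 0 0")

```text
time_s: 19.3
eef_pos: [0.6235, -0.1094, 0.1593]
eef_rot: [-0.5, 0.5, 0.5, -0.5]
wrist_force: [-0.3, -0.3, -0.5]
opening: 0.236
```

Emit:
apply_moves(plan="0 -0.1 0 0 0 0 0; 0 -0.2 0 0 0 0 0; 0 -0.3 0 0 0 0 0; 0 -0.3 0 0 0 0 0; 0 -0.2 0 0 0 0 0")

```text
time_s: 19.8
eef_pos: [0.6241, -0.1096, 0.2167]
eef_rot: [-0.499, 0.501, 0.501, -0.5]
wrist_force: [0.5, 0.3, -2.2]
opening: 0.236
```

```bash
python3 - <<'E'
from h import *
go([(0.491,-0.315,0.19,79,0,15),(0.491,-0.315,0.05,79,0,10)])
s=snap('side','s8.png')
cv2.imwrite('pics/z8.png',cv2.resize(s[140:270,230:390],None,fx=5,fy=4.6)[:,:,::-1])
E
```

```text
t 19.8 pos [ 0.6241 -0.1096  0.2167] F [ 0.5  0.3 -2.2] op 0.236
[[-0.     0.003 -1.   ]
 [ 1.    -0.001 -0.   ]
 [-0.001 -1.    -0.003]]
# wp end [ 0.4909 -0.3148  0.19  ] phi 79.0
# wp end [ 0.4908 -0.3152  0.05  ] phi 79.0
-0.27 0.04 0.18 0 0.11 0 0; -0.28 0.03 0.17 0 0.11 0 0; -0.28 0.04 0.17 0 0.11 0 0; -0.28 0.03 0.17 0 0.11 0 0; -0.28 0.04 0.16 0 0.11 0 0
-0.29 0.03 0.16 0 0.11 0 0; -0.29 0.04 0.16 0 0.1 0 0; -0.29 0.03 0.15 0 0.11 0 0; -0.29 0.04 0.15 0 0.1 0 0; -0.29 0.03 0.14 0 0.11 0 0
-0.29 0.04 0.14 0.01 0.1 0 0; -0.3 0.04 0.14 0 0.11 0 0; -0.3 0.03 0.13 0.01 0.1 0 0; -0.3 0.04 0.13 0 0.11 0 0; -0.29 0.03 0.13 0.01 0.1 -0.01 0
0 0.28 0 0 0 0 0; 0 0.28 0 0 0 0 0; 0 0.28 0 0 0 0 0; 0 0.28 0 0 0 0 0; 0 0.28 0 0 0 0 0
0 0.28 0 0 0 0 0; 0 0.28 0 0 0 0 0; 0 0.28 0 0 0 0 0; 0 0.28 0 0 0 0 0; -0.01 0.28 0 0 0 0 0
```

View pics/z8.png

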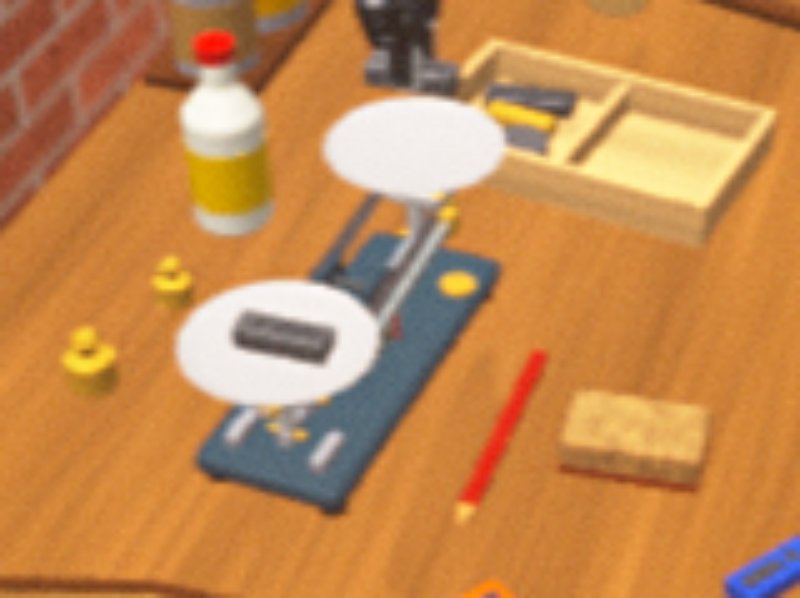

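Slug B is lifted clear of the right pan (crop (410,75)), and the left pan is unchanged. To the tray.

Emit:
apply_moves(plan="-0.27 0.04 0.18 0 0.11 0 0; -0.28 0.03 0.17 0 0.11 0 0; -0.28 0.04 0.17 0 0.11 0 0; -0.28 0.03 0.17 0 0.11 0 0; -0.28 0.04 0.16 0 0.11 0 0")

```text
time_s: 20.35
eef_pos: [0.5776, -0.1792, 0.2042]
eef_rot: [0.517, -0.516, -0.483, 0.483]
wrist_force: [-0.4, -0.4, -1.3]
opening: 0.235
```

Emit:
apply_moves(plan="-0.29 0.03 0.16 0 0.11 0 0; -0.29 0.04 0.16 0 0.1 0 0; -0.29 0.03 0.15 0 0.11 0 0; -0.29 0.04 0.15 0 0.1 0 0; -0.29 0.03 0.14 0 0.11 0 0")

```text
time_s: 20.85
eef_pos: [0.5336, -0.2476, 0.1961]
eef_rot: [0.532, -0.532, -0.466, 0.466]
wrist_force: [-0.5, -1.2, -1.6]
opening: 0.239
```

Emit:
apply_moves(plan="-0.29 0.04 0.14 0 0.1 0 0; -0.3 0.04 0.14 0 0.11 0 0; -0.3 0.03 0.13 0 0.1 0 0; -0.3 0.04 0.13 0 0.11 0 0; -0.29 0.03 0.13 0 0.1 0 0")

```text
time_s: 21.35
eef_pos: [0.4892, -0.3155, 0.1871]
eef_rot: [0.546, -0.546, -0.45, 0.45]
wrist_force: [-0.7, -0.5, -1.5]
opening: 0.237
```

Emit:
apply_moves(plan="0 0.28 0 0 0 0 0; 0 0.28 0 0 0 0 0; 0 0.28 0 0 0 0 0; 0 0.28 0 0 0 0 0; 0 0.28 0 0 0 0 0")

```text
time_s: 21.85
eef_pos: [0.49, -0.3136, 0.1155]
eef_rot: [0.546, -0.545, -0.45, 0.45]
wrist_force: [-0.3, 0.2, -0.5]
opening: 0.238
```

```bash
python3 - <<'E'
from h import *
go([(0.491,-0.315,0.05,79,0,10)])
s=snap('side','s9.png')
cv2.imwrite('pics/z9.png',cv2.resize(s[110:240,290:450],None,fx=5,fy=4.6)[:,:,::-1])
E
```

```text
t 21.85 pos [ 0.49   -0.3136  0.1155] F [-0.3  0.2 -0.5] op 0.238
[[ 0.19  -0.001 -0.982]
 [ 0.982  0.001  0.19 ]
 [ 0.001 -1.     0.001]]
# wp end [ 0.4912 -0.3148  0.05  ] phi 79.0
0 0.13 0 0 0 0 0; 0 0.13 0 0 0 0 0; 0 0.13 0 0 0 0 0; 0 0.13 0 0 0 0 0; 0 0.13 0 0 0 0 0
0 0.13 -0.01 0 0 0 0; -0.01 0.13 0 0 0 0 0; 0 0.13 -0.01 0 0 0 0; -0.01 0.14 0 0 0 0 0; 0 0.13 -0.01 -0.01 0.01 0.01 0
```

View pics/z9.png

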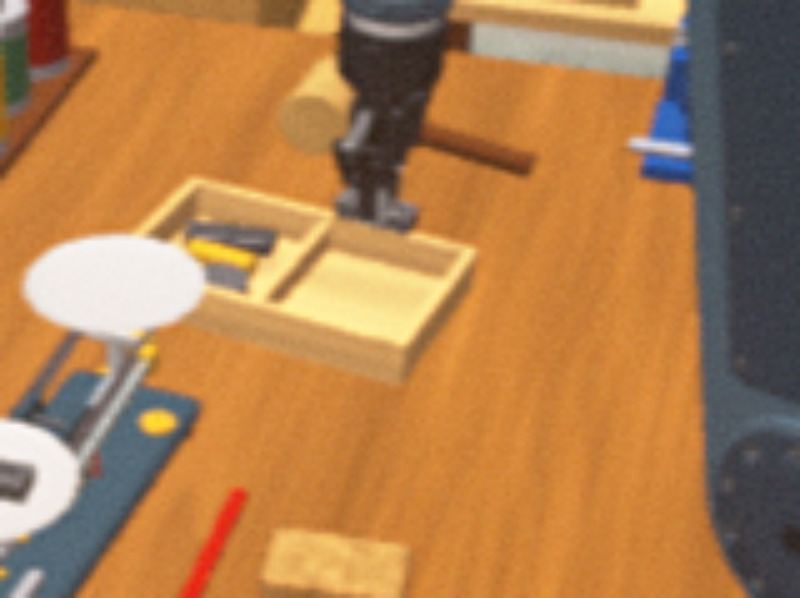

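Slug B is held above the tray's empty half. The position matches the measurement, so going down.

Emit:
apply_moves(plan="0 0.2 0 0 0 0 0; 0 0.2 0 0 0 0 0; 0 0.2 0 0 0 0 0; 0 0.2 0 0 0 0 0; 0 0.2 0 0 0 0 0")

```text
time_s: 22.4
eef_pos: [0.49, -0.3145, 0.0666]
eef_rot: [-0.546, 0.546, 0.45, -0.45]
wrist_force: [0.4, 0.4, -1.5]
opening: 0.239
```

Emit:
apply_moves(plan="0 0.2 0 0 0 0 0; 0 0.15 0 0 0 0 0; 0 0.15 0 0 0 0 0; 0 0.1 0 0 0 0 0; 0 0.05 0 0 0 0 0")

```text
time_s: 22.9
eef_pos: [0.4898, -0.3143, 0.0342]
eef_rot: [0.546, -0.545, -0.45, 0.45]
wrist_force: [-0.2, 0.2, -1.5]
opening: 0.234
```

Emit:
apply_moves(plan="0 0.03 0 0 0 0 0; 0 0.03 0 0 0 0 0; 0 0.03 0 0 0 0 0; 0 0.03 0 0 0 0 0; 0 0 0 0 0 0 0")

```text
time_s: 23.4
eef_pos: [0.49, -0.3143, 0.0287]
eef_rot: [0.546, -0.546, -0.45, 0.45]
wrist_force: [-0.8, 0.2, -1.6]
opening: 0.235
```

Emit:
apply_moves(plan="0 0.03 0 0 0 0 0; 0 0.02 0 0 0 0 0; 0 0.02 0 0 0 0 0; 0 0.02 0 0 0 0 0; 0 0 0 0 0 0 0")

```text
time_s: 23.9
eef_pos: [0.49, -0.3145, 0.0243]
eef_rot: [-0.546, 0.546, 0.45, -0.45]
wrist_force: [-0.7, 0.2, 0.2]
opening: 0.237
```

Touching the floor. Release, rise.

Emit:
apply_moves(plan="0 0 0 0 0 0 0.25; 0 0 0 0 0 0 0.3; 0 0 0 0 0 0 0.4; 0 0 0 0 0 0 0.5; 0 0 0 0 0 0 0.5")

```text
time_s: 24.4
eef_pos: [0.4901, -0.3145, 0.0244]
eef_rot: [-0.545, 0.546, 0.45, -0.45]
wrist_force: [0.4, 0.2, -0.3]
opening: 0.5
```

Emit:
apply_moves(plan="0 -0.2 0 0 0 0 0.5; 0 -0.6 0 0 0 0 0.5; 0 -0.9 0 0 0 0 0.5; 0 -1 0 0 0 0 0.5; 0 -1 0 0 0 0 0.5")

```text
time_s: 24.9
eef_pos: [0.4897, -0.3141, 0.2118]
eef_rot: [-0.546, 0.546, 0.45, -0.45]
wrist_force: [0.6, -1.3, -0.6]
opening: 0.499
```

```bash
python3 - <<'E'
from h import *
go([(0.55,-0.15,0.23,90,.5,10),(0.64,0.0883,0.22,90,.5,15)])
s=snap('side','s10.png')
cv2.imwrite('pics/z10.png',cv2.resize(s[110:260,270:440],None,fx=4.5,fy=4)[:,:,::-1])
E
```

```text
t 24.9 pos [ 0.4897 -0.3141  0.2118] F [ 0.6 -1.3 -0.6] op 0.499
[[ 0.191  0.    -0.982]
 [ 0.982 -0.     0.191]
 [-0.    -1.    -0.   ]]
# wp end [ 0.5498 -0.1498  0.2298] phi 90.0
# wp end [0.6398 0.0882 0.2198] phi 90.0
0.35 -0.04 -0.06 0 -0.16 0 0.5; 0.34 -0.04 -0.06 0 -0.16 0 0.5; 0.34 -0.04 -0.07 0 -0.16 0 0.5; 0.34 -0.03 -0.08 0 -0.16 0 0.5; 0.34 -0.04 -0.08 0 -0.16 0 0.5
0.34 -0.03 -0.09 0 -0.16 0 0.5; 0.34 -0.04 -0.09 0 -0.16 0 0.5; 0.33 -0.03 -0.1 0 -0.16 0 0.5; 0.33 -0.04 -0.11 0 -0.16 0 0.5; 0.34 -0.03 -0.11 0 -0.16 0 0.5
0.32 0.01 -0.12 0 0 0 0.5; 0.32 0.01 -0.12 0 0 0 0.5; 0.32 0.01 -0.12 0 0 0 0.5; 0.32 0.01 -0.12 0 0 0 0.5; 0.32 0.01 -0.12 0 0 0 0.5
0.32 0.01 -0.12 0 0 0 0.5; 0.32 0.02 -0.12 0 0 0 0.5; 0.32 0.01 -0.12 0 0 0 0.5; 0.31 0.02 -0.12 0 0 0 0.5; 0.32 0.01 -0.12 0 0 0 0.5
0.31 0.02 -0.12 0 0 0 0.5; 0.32 0.01 -0.12 0 0 0 0.5; 0.31 0.02 -0.12 0 0 0 0.5; 0.32 0.01 -0.12 0 0 0 0.5; 0.31 0.02 -0.12 0 0 0 0.5
```

View pics/z10.png

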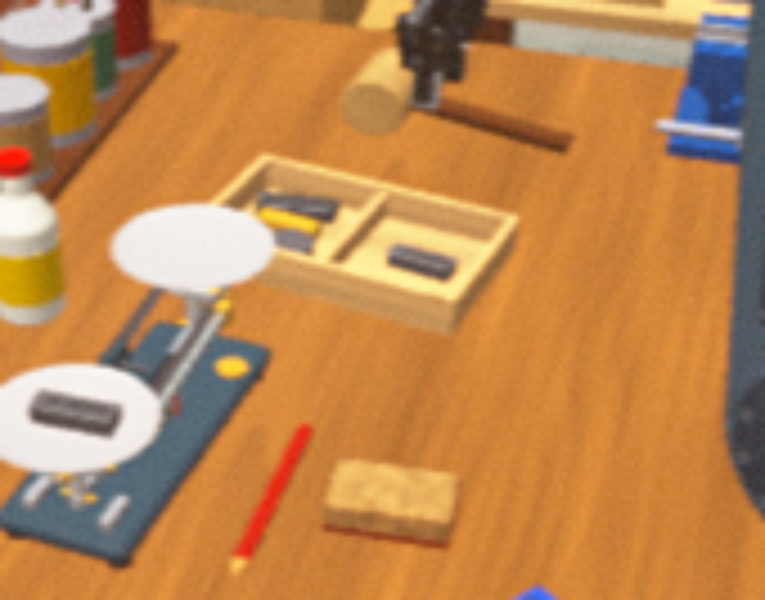

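Slug B lies in the empty half at crop (422,262), well inside the walls. Back to slug A.

Emit:
apply_moves(plan="0.35 -0.04 -0.06 0 -0.16 0 0.5; 0.34 -0.04 -0.06 0 -0.16 0 0.5; 0.34 -0.04 -0.07 0 -0.16 0 0.5; 0.34 -0.03 -0.08 0 -0.16 0 0.5; 0.34 -0.04 -0.08 0 -0.16 0 0.5")

```text
time_s: 25.45
eef_pos: [0.5204, -0.2303, 0.2176]
eef_rot: [0.524, -0.522, -0.476, 0.476]
wrist_force: [0.4, 0.5, -0.4]
opening: 0.501
```

Emit:
apply_moves(plan="0.34 -0.03 -0.09 0 -0.16 0 0.5; 0.34 -0.04 -0.09 0 -0.16 0 0.5; 0.33 -0.03 -0.1 0 -0.16 0 0.5; 0.33 -0.04 -0.11 0 -0.16 0 0.5; 0.34 -0.03 -0.11 0 -0.16 0 0.5")

```text
time_s: 25.95
eef_pos: [0.5504, -0.1482, 0.2268]
eef_rot: [0.5, -0.499, -0.5, 0.501]
wrist_force: [0.1, 0.1, -0.2]
opening: 0.497
```

Emit:
apply_moves(plan="0.32 0.01 -0.12 0 0 0 0.5; 0.32 0.01 -0.12 0 0 0 0.5; 0.32 0.01 -0.12 0 0 0 0.5; 0.32 0.01 -0.12 0 0 0 0.5; 0.32 0.01 -0.12 0 0 0 0.5")

```text
time_s: 26.45
eef_pos: [0.5802, -0.0682, 0.2242]
eef_rot: [0.5, -0.499, -0.5, 0.501]
wrist_force: [-0.1, 1.2, -0.2]
opening: 0.496
```

Emit:
apply_moves(plan="0.32 0.01 -0.12 0 0 0 0.5; 0.32 0.02 -0.12 0 0 0 0.5; 0.32 0.01 -0.12 0 0 0 0.5; 0.31 0.02 -0.12 0 0 0 0.5; 0.32 0.01 -0.12 0 0 0 0.5")

```text
time_s: 26.95
eef_pos: [0.6105, 0.0107, 0.2211]
eef_rot: [0.5, -0.5, -0.5, 0.5]
wrist_force: [0.9, -0.1, -0.5]
opening: 0.497
```

Emit:
apply_moves(plan="0.31 0.02 -0.12 0 0 0 0.5; 0.32 0.01 -0.12 0 0 0 0.5; 0.31 0.02 -0.12 0 0 0 0.5; 0.32 0.01 -0.12 0 0 0 0.5; 0.31 0.02 -0.12 0 0 0 0.5")

```text
time_s: 27.45
eef_pos: [0.6406, 0.0893, 0.2173]
eef_rot: [-0.5, 0.5, 0.5, -0.5]
wrist_force: [0.6, -0.1, 0.8]
opening: 0.5
```

```bash
python3 - <<'E'
from h import *
go([(0.64,0.0883,0.1345,90,.5,10)])
E
```

```text
t 27.45 pos [0.6406 0.0893 0.2173] F [ 0.6 -0.1  0.8] op 0.5
[[-0.  0. -1.]
 [ 1.  0. -0.]
 [ 0. -1. -0.]]
# wp end [0.6401 0.0883 0.1343] phi 90.0
0 0.17 0 0 0 0 0.5; 0 0.17 0 0 0 0 0.5; 0 0.16 0 0 0 0 0.5; 0 0.17 0 0 0 0 0.5; 0 0.16 0 0 0 0 0.5
0 0.17 0 0 0 0 0.5; 0 0.16 0 0 0 0 0.5; -0.01 0.17 0 0 0 0 0.5; 0 0.16 0.01 0 0 0 0.5; -0.01 0.17 0 0 0 0 0.5
```

Emit:
apply_moves(plan="0 0.17 0 0 0 0 0.5; 0 0.17 0 0 0 0 0.5; 0 0.16 0 0 0 0 0.5; 0 0.17 0 0 0 0 0.5; 0 0.16 0 0 0 0 0.5")

```text
time_s: 27.95
eef_pos: [0.6398, 0.0872, 0.1747]
eef_rot: [0.5, -0.5, -0.5, 0.5]
wrist_force: [0.0, -0.7, 0.2]
opening: 0.499
```

Emit:
apply_moves(plan="0 0.17 0 0 0 0 0.5; -0.01 0.16 0 0 0 0 0.5; -0.01 0.17 0 0 0 0 0.5; 0 0.16 0.01 0 0 0 0.5; 0 0.15 0 0 0 0 0.5")

```text
time_s: 28.45
eef_pos: [0.6395, 0.0869, 0.1345]
eef_rot: [0.5, -0.5, -0.5, 0.5]
wrist_force: [-0.4, -0.1, 0.1]
opening: 0.498
```

Emit:
apply_moves(plan="0 0 0 0 0 0 0; 0 0 0 0 0 0 0; 0 0 0 0 0 0 0; 0 0 0 0 0 0 0; 0 0 0 0 0 0 0")

```text
time_s: 28.95
eef_pos: [0.6396, 0.0869, 0.1353]
eef_rot: [-0.5, 0.5, 0.5, -0.5]
wrist_force: [0.2, 0.6, -1.6]
opening: 0.232
```

Emit:
apply_moves(plan="0 -0.1 0 0 0 0 0; 0 -0.3 0 0 0 0 0; 0 -0.5 0 0 0 0 0; 0 -0.5 0 0 0 0 0; 0 -0.3 0 0 0 0 0")

```text
time_s: 29.45
eef_pos: [0.6409, 0.0869, 0.2242]
eef_rot: [-0.499, 0.501, 0.501, -0.499]
wrist_force: [1.2, 0.2, -2.5]
opening: 0.234
```

```bash
python3 - <<'E'
from h import *
go([(0.4955,0.3486,0.20,86.2,0,15),(0.4955,0.3486,0.1,86.2,0,10)])
s=snap('side','s11.png')
cv2.imwrite('pics/z11.png',cv2.resize(s[140:290,230:400],None,fx=4.5,fy=4)[:,:,::-1])
# refine keel line from first pictures
E
```

```text
t 29.45 pos [0.6409 0.0869 0.2242] F [ 1.2  0.2 -2.5] op 0.234
[[-0.     0.005 -1.   ]
 [ 1.    -0.    -0.   ]
 [-0.    -1.    -0.005]]
# wp end [0.4957 0.3487 0.2002] phi 86.2
# wp end [0.4957 0.3487 0.1002] phi 86.2
0.35 0.03 0.19 0 0.04 0 0; 0.35 0.03 0.2 0 0.04 0 0; 0.35 0.03 0.2 0 0.04 0 0; 0.35 0.03 0.2 0 0.04 0 0; 0.34 0.03 0.2 0 0.04 0 0
0.34 0.03 0.2 0 0.04 0 0; 0.34 0.03 0.2 0 0.04 0 0; 0.34 0.03 0.21 0 0.03 0 0; 0.34 0.03 0.21 0.01 0.04 0 0; 0.34 0.03 0.21 0 0.03 0 0
0.34 0.03 0.21 0.01 0.04 0 0; 0.34 0.04 0.21 0 0.03 0 0; 0.34 0.03 0.21 0.01 0.04 0 0; 0.34 0.04 0.21 0 0.03 0 0; 0.34 0.03 0.21 0.01 0.04 0 0
0 0.2 0 0 0 0 0; 0 0.2 0 0 0 0 0; 0 0.2 0 0 0 0 0; 0 0.2 0 0 0 0 0; 0 0.2 0 0 0 0 0
0 0.2 0 0 0 0 0; 0 0.2 0 0 0 0 0; 0 0.2 0 0 0 0 0; 0 0.2 0 0 0 0 0; 0 0.2 0 0 0 0 0
```

View pics/z11.png

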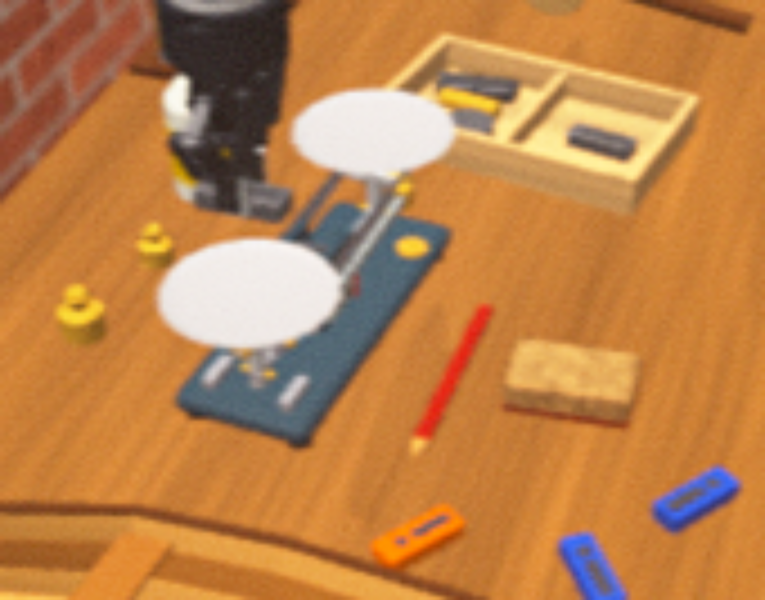

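Slug A is held level at crop (245,198) and the empty pans are level. Over to the boat.

Emit:
apply_moves(plan="0.35 0.03 0.19 0 0.04 0 0; 0.35 0.03 0.2 0 0.04 0 0; 0.35 0.03 0.2 0 0.04 0 0; 0.35 0.03 0.2 0 0.04 0 0; 0.34 0.03 0.2 0 0.04 0 0")

```text
time_s: 30.0
eef_pos: [0.5902, 0.175, 0.2124]
eef_rot: [0.506, -0.506, -0.494, 0.494]
wrist_force: [0.3, -0.6, -2.7]
opening: 0.242
```

Emit:
apply_moves(plan="0.34 0.03 0.2 0 0.04 0 0; 0.34 0.03 0.2 0 0.04 0 0; 0.34 0.03 0.21 0 0.03 0 0; 0.34 0.03 0.21 0 0.04 0 0; 0.34 0.03 0.21 0 0.03 0 0")

```text
time_s: 30.5
eef_pos: [0.5415, 0.2616, 0.2049]
eef_rot: [0.511, -0.511, -0.488, 0.489]
wrist_force: [0.9, 0.5, -2.2]
opening: 0.239
```

Emit:
apply_moves(plan="0.34 0.03 0.21 0 0.04 0 0; 0.34 0.04 0.21 0 0.03 0 0; 0.34 0.03 0.21 0 0.04 0 0; 0.34 0.04 0.21 0 0.03 0 0; 0.34 0.03 0.21 0 0.04 0 0")

```text
time_s: 31.0
eef_pos: [0.4937, 0.3493, 0.1964]
eef_rot: [0.517, -0.516, -0.483, 0.483]
wrist_force: [-0.4, -0.1, -2.5]
opening: 0.239
```

Emit:
apply_moves(plan="0 0.2 0 0 0 0 0; 0 0.2 0 0 0 0 0; 0 0.2 0 0 0 0 0; 0 0.2 0 0 0 0 0; 0 0.2 0 0 0 0 0")

```text
time_s: 31.5
eef_pos: [0.4946, 0.348, 0.1456]
eef_rot: [0.517, -0.517, -0.482, 0.483]
wrist_force: [-0.5, -0.1, -2.7]
opening: 0.234
```

Emit:
apply_moves(plan="0 0.2 0 0 0 0 0; 0 0.2 0 0 0 0 0; 0 0.2 0 0 0 0 0; 0 0.2 0 0 0 0 0; 0 0.1 0 0 0 0 0")

```text
time_s: 32.0
eef_pos: [0.4938, 0.3485, 0.1004]
eef_rot: [0.517, -0.516, -0.482, 0.484]
wrist_force: [-0.3, -0.2, -3.1]
opening: 0.234
```

```bash
python3 - <<'E'
from h import *
go([(0.4955,0.3486,0.055,86.2,0,10)])
s=snap('side','s12.png');t=snap('top','t12.png')
a=cv2.resize(s[230:350,220:380],None,fx=5,fy=5)
for k in (.475,.4955,.516):
    u,v=proj('side',[k,.3486-(k-.4955)*.066,.03]);cv2.circle(a,(int((u-220)*5),int((v-230)*5)),4,(255,0,0),1)
cv2.imwrite('pics/z12.png',a[:,:,::-1])
E
```

```text
t 32.0 pos [0.4938 0.3485 0.1004] F [-0.3 -0.2 -3.1] op 0.234
[[ 0.067 -0.001 -0.998]
 [ 0.998 -0.001  0.067]
 [-0.001 -1.     0.001]]
# wp end [0.4953 0.3488 0.0549] phi 86.2
0 0.09 0 0 0 0 0; 0 0.09 0 0 0 0 0; 0 0.09 0 0 0 0 0; 0 0.09 0 0 0 0 0; 0 0.09 -0.01 0 0 0 0
0 0.09 0 0 0 0 0; 0 0.09 -0.01 0 0 0 0; 0 0.09 0 0 0 0 0; 0 0.09 -0.01 -0.01 0 0 0; 0.01 0.1 0 0 -0.01 -0.01 0
```

View pics/z12.png

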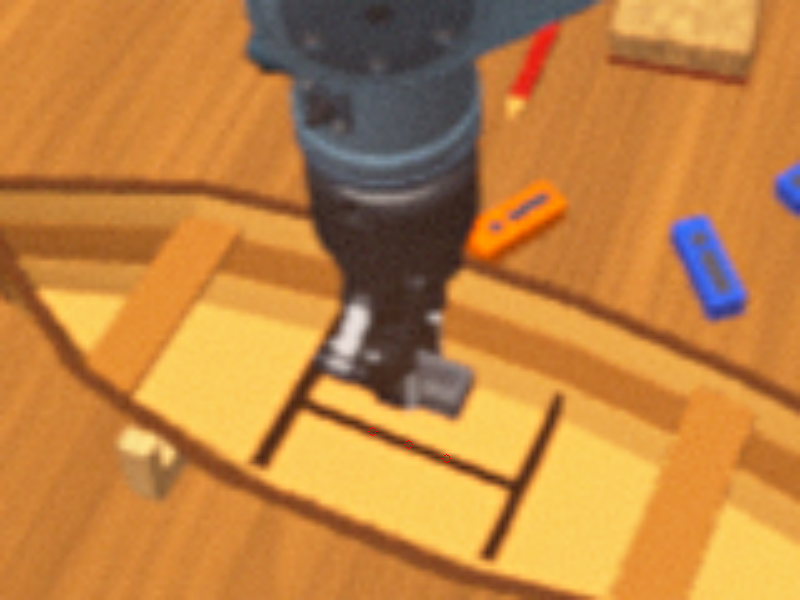

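The keel line passes through my marked points (crop (370,432)–(446,459)) and slug A hangs above it, parallel to it. Lowering.

Emit:
apply_moves(plan="0 0.12 0 0 0 0 0; 0 0.12 0 0 0 0 0; 0 0.12 0 0 0 0 0; 0 0.12 0 0 0 0 0; 0 0.12 -0.01 0 0 0 0")

```text
time_s: 32.6
eef_pos: [0.4948, 0.3487, 0.0712]
eef_rot: [0.516, -0.516, -0.483, 0.483]
wrist_force: [-0.1, -0.3, -3.4]
opening: 0.238
```

Emit:
apply_moves(plan="0 0.1 0 0 0 0 0; 0 0.09 -0.01 0 0 0 0; 0 0.07 0 0 0 0 0; 0 0.05 0 0 0 0 0; 0 0.04 0 0 0 0 0")

```text
time_s: 33.1
eef_pos: [0.4954, 0.3487, 0.0541]
eef_rot: [0.516, -0.516, -0.483, 0.483]
wrist_force: [-0.7, 0.7, -2.3]
opening: 0.238
```

Emit:
apply_moves(plan="0 0.03 0 0 0 0 0; 0 0.02 0 0 0 0 0; 0 0.02 0 0 0 0 0; 0 0 0 0 0 0 0; 0 0 0 0 0 0 0")

```text
time_s: 33.6
eef_pos: [0.4955, 0.3487, 0.0509]
eef_rot: [-0.516, 0.517, 0.483, -0.483]
wrist_force: [0.8, 0.1, -3.0]
opening: 0.234
```

Emit:
apply_moves(plan="0 0.02 0 0 0 0 0; 0 0.02 0 0 0 0 0; 0 0.02 0 0 0 0 0; 0 0.01 0 0 0 0 0; 0 0 0 0 0 0 0")

```text
time_s: 34.1
eef_pos: [0.4953, 0.3486, 0.0471]
eef_rot: [0.517, -0.516, -0.483, 0.483]
wrist_force: [-0.3, -0.5, -2.4]
opening: 0.241
```

Emit:
apply_moves(plan="0 0.01 0 0 0 0 0; 0 0.01 0 0 0 0 0; 0 0.01 0 0 0 0 0; 0 0 0 0 0 0 0; 0 0 0 0 0 0 0")

```text
time_s: 34.6
eef_pos: [0.4955, 0.3487, 0.0468]
eef_rot: [-0.516, 0.516, 0.483, -0.483]
wrist_force: [-2.6, -1.6, 5.6]
opening: 0.239
```

Contact. Release with a modest opening (inside width is 84 mm), then rise.

Emit:
apply_moves(plan="0 0 0 0 0 0 0.25; 0 0 0 0 0 0 0.3; 0 0 0 0 0 0 0.35; 0 0 0 0 0 0 0.4; 0 0 0 0 0 0 0.4")

```text
time_s: 35.1
eef_pos: [0.4954, 0.3487, 0.0457]
eef_rot: [0.516, -0.516, -0.483, 0.483]
wrist_force: [-0.0, -0.3, -1.0]
opening: 0.397
```

Emit:
apply_moves(plan="0 -0.1 0 0 0 0 0.4; 0 -0.3 0 0 0 0 0.4; 0 -0.6 0 0 0 0 0.4; 0 -0.9 0 0 0 0 0.4; 0 -1 0 0 0 0 0.4")

```text
time_s: 35.6
eef_pos: [0.4946, 0.3483, 0.1924]
eef_rot: [0.517, -0.516, -0.482, 0.484]
wrist_force: [1.0, 0.5, -0.3]
opening: 0.401
```

Emit:
apply_moves(plan="-0.5 -0.2 0.5 0 0 0 0.4; -0.5 0 0.5 0 0 0 0.4; -0.5 0 0.5 0 0 0 0.4; -0.5 0 0.5 0 0 0 0.4; -0.3 0 0.3 0 0 0 0.4")

```text
time_s: 36.1
eef_pos: [0.3713, 0.2406, 0.2018]
eef_rot: [-0.516, 0.517, 0.483, -0.483]
wrist_force: [-0.1, 0.2, 0.3]
opening: 0.399
```

```bash
python3 - <<'E'
from h import *
st()
s=snap('side','s13.png');t=snap('top','t13.png')
a=cv2.resize(s[200:350,220:420],(800,600));cv2.imwrite('pics/z13.png',a[:,:,::-1])
a=cv2.resize(t[140:290,180:440],(800,460));cv2.imwrite('pics/y13.png',a[:,:,::-1])
for c in ['top','side']: print([(np.round(d['point'],3),round(d['score'],2),) for d in ctrl.recognise(c,'slug_a_mid')])
E
```

```text
t 36.1 pos [0.3713 0.2406 0.2018] F [-0.1  0.2  0.3] op 0.399
[[ 0.067  0.001 -0.998]
 [ 0.998  0.     0.067]
 [ 0.    -1.    -0.001]]
[(array([0.491, 0.186, 0.015]), 0.55), (array([0.379, 0.178, 0.018]), 0.54), (array([ 0.609, -0.01 ,  0.1  ]), 0.34)]
[(array([0.377, 0.186, 0.017]), 0.6), (array([0.493, 0.352, 0.044]), 0.59), (array([0.333, 0.101, 0.017]), 0.55), (array([0.488, 0.185, 0.021]), 0.49), (array([ 0.588, -0.34 ,  0.027]), 0.39)]
```

View pics/z13.png

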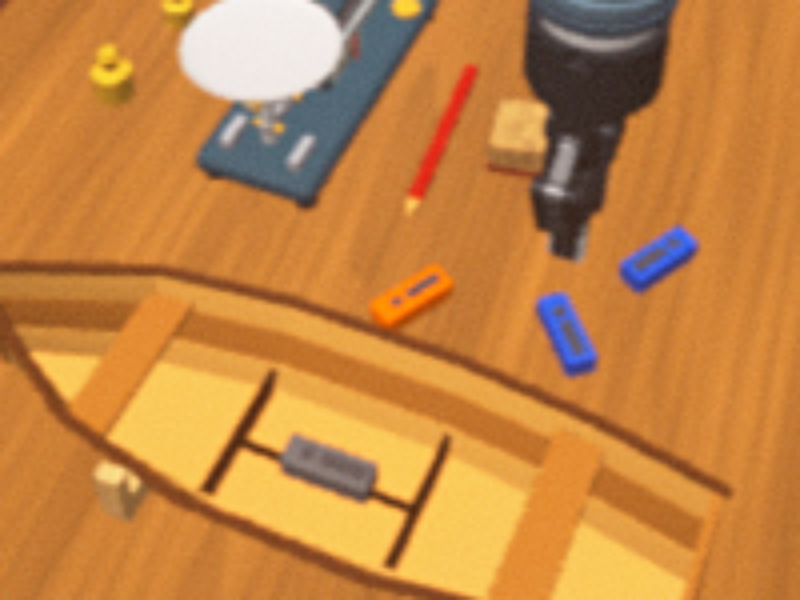

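View pics/y13.png

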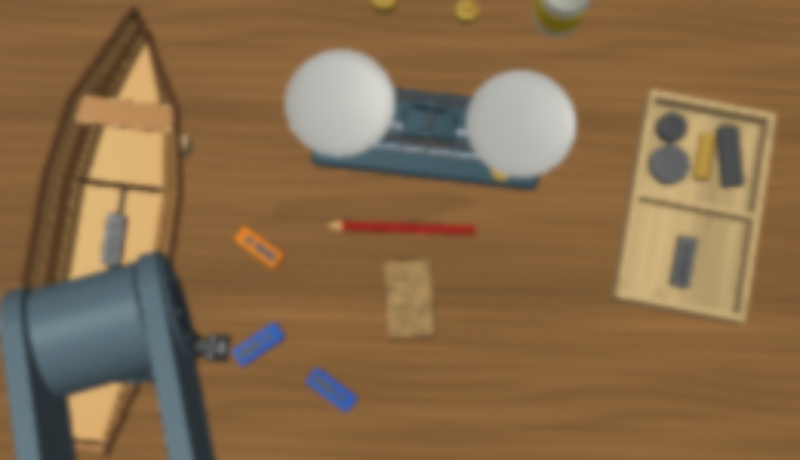

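Slug A lies on the centre line, midway between the frames and parallel to the line (side crop (328,467)). Slug B lies in the empty half of the tray (top crop (683,260)). The bystanders look unmoved. Handing in.

```bash
python3 -c "
from h import *
print(ctrl.hand_in())"
```

```text
the job is handed in; nothing more can be done
None
```

I weighed the slugs, put the heavier one in the boat and the lighter one in the tray, and handed the job in after about 36 s of the 72 s allowed. `hand_in` gives no verdict, so the results below are from my own last checks.

- **Weighing:** with one slug on each pan and both let go, the beam came to rest with the left pan down, at about 0.119 m. The slug first lying left of the sanding block was on that pan. The wrist force agreed: about 3 N for that slug against about 1.7 N for the other.
- **Heavier slug:** it lies flat on the ballast bed, on the centre line, parallel to it and midway between the two floor frames. The detector put it at (0.493, 0.352, 0.044). That is about 3–4 mm from the bed centre I measured at (0.4955, 0.3486), within the detector's error.
- **Lighter slug:** the pictures show it on the floor of the tray's empty half, clear of the walls. The detector gave a weak report (score 0.39) at (0.588, -0.340), which disagrees with where I set it down, (0.490, -0.314). That report probably comes from the old castings in the other half. The top-view detector missed the slugs in the boat and in the tray, so there I relied on the pictures.
- **Other things:** none of those I could see in the last pictures looked moved. The varnish tin, mallet and block plane were outside my close-ups, but the arm touched nothing except the slugs. It finished standing clear of everything.

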